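# Lay the ceramist's brushes in the tray and swing the bar across

### The arm

A 7-joint arm with a two-finger parallel gripper is mounted at the origin on a cart in front of the work surface, level with it; the furniture and walls round the work are solid. World frame = base frame: x ahead of the robot, y to its left, z up, the work surface at z = 0. Lengths are in m, angles in rad, forces in N, time in s.
With the tool pointing down it reaches from about 0.425 to 0.925 m from the base axis. Payload 6.8 kg.
Tool frame: the origin (TCP) lies between the finger pads; the fingertips stand 17 mm ahead of it and the grasp point (between the pads) lies 2 mm behind it (arm.tips_ahead is the distance from the TCP to the fingertips, in m); y points along the fingers, x is the direction in which the jaws open and shut, and the axes are right-handed (so a half turn about y gives the same grasp; the last joint's range is limited). The gripper opens to 85 mm and grips with 20 to 120 N. Pads are 22 mm wide; open, the fingers measure 114 mm over their backs; the gripper's body (76 mm by 85 mm) begins 54 mm behind the grasp point. The pads swing forward as they close: fully open they stand 13 mm farther back than shut.
Start: joints at [1.149, 0.477, 0.022, 1.555, -0.011, 1.109, -0.083], TCP at [0.208, -0.642, 0.248] pointing down, gripper open.
Joint ranges: [-2.96, 2.96], [-0.34, 2.1], [-1.41, 1.46], [0.24, 2.44], [-1.37, 4.51], [0.17, 1.92], [-2.96, 2.96]. Speed limits (rad/s): [2.39, 2.39, 3.14, 3.14, 3.14, 3.14, 3.14].

### API

Orientations are given as a unit quaternion [w, x, y, z].
In Python, from plant import arm, eyes, ticket gives the robot as it stands.
- The arm moves only by the tool play_rows, never from a script. Its argument "targets" is a list of rows, each a list of 4 numbers: the shift along the world's x, y, z in mm, then the turn about the world's z in degrees. In form: [[dx, dy, dz, yaw], ...]. A call has 1 to 8 rows; each row shifts and turns the pose as measured when the row begins; what a row does not reach is not made up. A row lasts 1/8 s, in which the tool goes at most 62.5 mm and 10.7 degrees, less where a joint would pass 70% of its speed; a pose out of reach is approached as far as the arm can. A call with a gripper value outside its range is refused whole. "gripper" is the opening, from 0 (shut) to 1 (fully open), set as the call begins (left out, the last holds). The fingers move at their own pace and stop on an object; "grip_force" is the grip in N (left out, the last holds). Time passes only in rows, so rows that do not move let the fingers close. It gives the time, the measured TCP pose, the force and the opening at its end, in the units of the state.
- arm.sense(): the state, without advancing time (a new reading comes with each control period).
- eyes.snapshot(name): name is "scene" or "top"; returns the picture (480x640x3 uint8, red, green, blue); there is no depth.
- eyes.get_calibration(name): a dict with "fx", "fy", "cx", "cy" (pixels), "k1" (the pictures are not rectified: a ray, as slopes to the right and down, at radius r is drawn at 1 + k1 r^2 times it, then the intrinsics apply), "view" (4x4, takes a point from world to camera coordinates). Camera axes: x right, y up, looking along -z (the intrinsics and any distortion apply to the point x, -y, -z); pixel columns grow to the right and rows downward; lengths in m; the calibration is good to about 2 mm. A picture is of the moment at which its call begins. get_calibration takes no time and is no camera call.
- ticket.finish_job(): hands the job in, once; it reports no verdict.
The state is a dict: "t": time; "qpos": joint angles; "qd": joint speeds; "joint_efforts": joint torques, N m; "eef_pos": TCP position; "orientation": TCP orientation; "wrist_force": force on the tool from outside, world axes, zero at the start; "ft_torque": the same for the moment, N m; "grip_width": finger opening in m.
Only numpy, scipy, OpenCV 4.12 (cv2) and the standard library are available. Lean on these libraries where they do the work, as an engineer would, in place of code of your own. Each camera call takes 0.05 s, during which the arm holds its last target.

### The job

Pack the three ceramist's brushes: two stand on the sloping rest, one lies on the bench behind. Lay each flat, without dropping it, into a lane of its own in the flat tray, resting in the notches of both combs and about centred, all with the bristles pointing away from the robot. Then swing the retaining bar fully across them to its stop; leave the pencil, the other tools and everything else on the bench where they are.

Things in the scene. Friction and masses are not known exactly. Their poses are not given: they have to be found in the camera images.
- brush_a: wooden brown ceramist's brush, 156 mm long, 8.2 mm wide and high, 15 g. Origin: middle of its underside, z up out of its upper side. y runs along it: bristle point at y = -78 mm, handle end at +78 mm; centre of mass at y = +8.5 mm. Starts in either notch of the sloping rest, bristles up the slope, handle end on the lip, so inclined 30 degrees. 
- brush_b: black ceramist's brush, 156 mm long, 8.2 mm wide and high, 15 g. Origin: middle of its underside, z up out of its upper side. y runs along it: bristle point at y = -78 mm, handle end at +78 mm; centre of mass at y = +8.5 mm. Starts in either notch of the sloping rest, bristles up the slope, handle end on the lip, so inclined 30 degrees. Dark red bristles.
- brush_c: wooden brown ceramist's brush, 156 mm long, 8.2 mm wide and high, 15 g. Origin: middle of its underside, z up out of its upper side. y runs along it: bristle point at y = -78 mm, handle end at +78 mm; centre of mass at y = +8.5 mm. Starts flat on the bench behind the tray and rest, lying roughly left to right, bristles to the robot's right.
- tip_a (a point): the bristle point of brush_a, on its centre line
- tip_b (a point): the bristle point of brush_b, on its centre line
- tip_c (a point): the bristle point of brush_c, on its centre line
- mid_a (a point): on the centre line of brush_a, 4 mm above its origin, midway between its ends
- mid_b (a point): on the centre line of brush_b, 4 mm above its origin, midway between its ends
- mid_c (a point): on the centre line of brush_c, 4 mm above its origin, midway between its ends
- rest: fixed sloping aluminium rest, 172 mm along the slope, 112 mm wide, inclined 30 degrees, rising along its +x (away from the robot). Origin: on the bench under its middle. Two cross combs 8 mm thick, 56 mm clear between, have V notches at y = +-25 mm, floors 14 mm above the plate, so fingertips fit under a brush. A brush's origin lies at x = -8, z = 66 mm
- tray: fixed flat aluminium tray, 170 (x) by 190 (y) mm, rim 9 mm high, floor z = 3 mm. Origin: centre of its underside; x points roughly away from the robot, along the lanes. Two grey cross combs 8 mm thick at x = +-32 mm, each with three V notches, make three lanes along x. Notch: floor 11 mm wide at z = 21 mm, mouth 25 mm wide at z = 31 mm
- lane_0 (a point): centre of the left lane (tray y = +40 mm), midway between the combs at notch-floor height; axes as the tray's. A brush laid centrally has its origin here
- lane_1 (a point): the same of the middle lane (tray y = 0)
- lane_2 (a point): the same of the right lane (tray y = -40 mm)
- bar (a joint): angle (rad) of the steel retaining bar, 12 mm wide, 172 mm long, swinging level at z = 36 to 42 mm about a pin at tray x = 0, y = -83 mm. 0: along tray +x, beside the lanes; grows counter-clockwise from above; 1.571 (end stop): along tray +y, across all lanes, its end over the keeper block. Starts from -0.35 to 0; friction about 0.05 N m, stays where left
- knob (a point): on the bar: top centre of its upright black round knob, 18 mm in diameter, 27 mm tall (z = 42 to 69 mm above the bench), 120 mm from the pin
- bridge: small white three-tooth bridge, 11 x 26 x 8 mm, near the middle of the bench; a bystander, origin at its underside
- wax_stick: red stick of modelling wax, 16 x 70 x 12 mm, long axis y, lying near the front edge in the middle; a bystander, origin at its underside
- tin: round tin with a blue lid, diameter 64 mm, 28 mm high, at the back; a bystander, origin at its underside
- model: cream plaster model of a jaw, 62 x 66 x 28 mm, at the left; a bystander, origin at its underside
- pencil: yellow pencil without bristles, 6 x 150 x 7 mm, long axis y, at the back right; a bystander, origin at its underside
- burnisher: thin steel double-ended ball burnisher, 14 x 166 x 9 mm, long axis y, at the front left; a bystander, origin at its underside
- spatula: double-ended steel wax spatula with black grip, 19 x 213 x 9 mm, long axis y, at the back right; a bystander, origin at its underside
- bottle: white bottle with a blue cap, 42 mm across, 103 mm high, at the back; a bystander, origin at its underside

How it is judged:
On the way, in this order (a step that is already met when the one before it is completed fails the run):
1. all three brushes lie released in lanes of their own, bristles away from the robot, the bar still beside the lanes (((x of mid_a in the frame of lane_0 between -0.025 and 0.025 m and y of mid_a in the frame of lane_0 between -0.007 and 0.007 m and z of mid_a in the frame of lane_0 between -0.001 and 0.01 m and x of tip_a in the frame of lane_0 above 0.05 m) or (x of mid_a in the frame of lane_1 between -0.025 and 0.025 m and y of mid_a in the frame of lane_1 between -0.007 and 0.007 m and z of mid_a in the frame of lane_1 between -0.001 and 0.01 m and x of tip_a in the frame of lane_1 above 0.05 m) or (x of mid_a in the frame of lane_2 between -0.025 and 0.025 m and y of mid_a in the frame of lane_2 between -0.007 and 0.007 m and z of mid_a in the frame of lane_2 between -0.001 and 0.01 m and x of tip_a in the frame of lane_2 above 0.05 m)) and angle between the y axis of each of brush_a, brush_b, brush_c and the x axis of tray, either way round below 0.12 rad and contact force between the fingers and brush_a below 0.1 N and ((x of mid_b in the frame of lane_0 between -0.025 and 0.025 m and y of mid_b in the frame of lane_0 between -0.007 and 0.007 m and z of mid_b in the frame of lane_0 between -0.001 and 0.01 m and x of tip_b in the frame of lane_0 above 0.05 m) or (x of mid_b in the frame of lane_1 between -0.025 and 0.025 m and y of mid_b in the frame of lane_1 between -0.007 and 0.007 m and z of mid_b in the frame of lane_1 between -0.001 and 0.01 m and x of tip_b in the frame of lane_1 above 0.05 m) or (x of mid_b in the frame of lane_2 between -0.025 and 0.025 m and y of mid_b in the frame of lane_2 between -0.007 and 0.007 m and z of mid_b in the frame of lane_2 between -0.001 and 0.01 m and x of tip_b in the frame of lane_2 above 0.05 m)) and contact force between the fingers and brush_b below 0.1 N and ((x of mid_c in the frame of lane_0 between -0.025 and 0.025 m and y of mid_c in the frame of lane_0 between -0.007 and 0.007 m and z of mid_c in the frame of lane_0 between -0.001 and 0.01 m and x of tip_c in the frame of lane_0 above 0.05 m) or (x of mid_c in the frame of lane_1 between -0.025 and 0.025 m and y of mid_c in the frame of lane_1 between -0.007 and 0.007 m and z of mid_c in the frame of lane_1 between -0.001 and 0.01 m and x of tip_c in the frame of lane_1 above 0.05 m) or (x of mid_c in the frame of lane_2 between -0.025 and 0.025 m and y of mid_c in the frame of lane_2 between -0.007 and 0.007 m and z of mid_c in the frame of lane_2 between -0.001 and 0.01 m and x of tip_c in the frame of lane_2 above 0.05 m)) and contact force between the fingers and brush_c below 0.1 N and horizontal distance between brush_a and brush_b above 0.025 m and horizontal distance between each of brush_a, brush_b and brush_c above 0.025 m and value of joint bar below 0.3 rad), for 0.2 s.
2. the bar is swung across them to its stop (((x of mid_a in the frame of lane_0 between -0.025 and 0.025 m and y of mid_a in the frame of lane_0 between -0.007 and 0.007 m and z of mid_a in the frame of lane_0 between -0.001 and 0.01 m and x of tip_a in the frame of lane_0 above 0.05 m) or (x of mid_a in the frame of lane_1 between -0.025 and 0.025 m and y of mid_a in the frame of lane_1 between -0.007 and 0.007 m and z of mid_a in the frame of lane_1 between -0.001 and 0.01 m and x of tip_a in the frame of lane_1 above 0.05 m) or (x of mid_a in the frame of lane_2 between -0.025 and 0.025 m and y of mid_a in the frame of lane_2 between -0.007 and 0.007 m and z of mid_a in the frame of lane_2 between -0.001 and 0.01 m and x of tip_a in the frame of lane_2 above 0.05 m)) and angle between the y axis of each of brush_a, brush_b, brush_c and the x axis of tray, either way round below 0.12 rad and contact force between the fingers and brush_a below 0.1 N and ((x of mid_b in the frame of lane_0 between -0.025 and 0.025 m and y of mid_b in the frame of lane_0 between -0.007 and 0.007 m and z of mid_b in the frame of lane_0 between -0.001 and 0.01 m and x of tip_b in the frame of lane_0 above 0.05 m) or (x of mid_b in the frame of lane_1 between -0.025 and 0.025 m and y of mid_b in the frame of lane_1 between -0.007 and 0.007 m and z of mid_b in the frame of lane_1 between -0.001 and 0.01 m and x of tip_b in the frame of lane_1 above 0.05 m) or (x of mid_b in the frame of lane_2 between -0.025 and 0.025 m and y of mid_b in the frame of lane_2 between -0.007 and 0.007 m and z of mid_b in the frame of lane_2 between -0.001 and 0.01 m and x of tip_b in the frame of lane_2 above 0.05 m)) and contact force between the fingers and brush_b below 0.1 N and ((x of mid_c in the frame of lane_0 between -0.025 and 0.025 m and y of mid_c in the frame of lane_0 between -0.007 and 0.007 m and z of mid_c in the frame of lane_0 between -0.001 and 0.01 m and x of tip_c in the frame of lane_0 above 0.05 m) or (x of mid_c in the frame of lane_1 between -0.025 and 0.025 m and y of mid_c in the frame of lane_1 between -0.007 and 0.007 m and z of mid_c in the frame of lane_1 between -0.001 and 0.01 m and x of tip_c in the frame of lane_1 above 0.05 m) or (x of mid_c in the frame of lane_2 between -0.025 and 0.025 m and y of mid_c in the frame of lane_2 between -0.007 and 0.007 m and z of mid_c in the frame of lane_2 between -0.001 and 0.01 m and x of tip_c in the frame of lane_2 above 0.05 m)) and contact force between the fingers and brush_c below 0.1 N and horizontal distance between brush_a and brush_b above 0.025 m and horizontal distance between each of brush_a, brush_b and brush_c above 0.025 m and value of joint bar above 1.48 rad), for 0.2 s.
At the end, for the whole second after the job is handed in: Each brush lies released and at rest in a lane of its own: its middle (mid point) within 25 mm along and 7 mm across of the lane's centre point and from 1 mm below to 10 mm above it, parallel to the lane within 0.12 rad, bristle end towards tray +x; and the bar stands at more than 1.48 rad (all of step 2 and linear speed of each of brush_a, brush_b, brush_c below 0.02 m/s); the robot touches nothing.
It fails at once if a bystander is moved more than 25 mm (distance of any of bridge, wax_stick, tin, model, pencil, burnisher, spatula, bottle from where it was at the start of the episode above 0.025 m).
It fails at once if a brush is dropped from more than 25 mm above its lane ((horizontal distance between brush_a and tray below 0.1 m and z of brush_a in the frame of tray above 0.046 m and contact force between the fingers and brush_a below 0.02 N) or (horizontal distance between brush_b and tray below 0.1 m and z of brush_b in the frame of tray above 0.046 m and contact force between the fingers and brush_b below 0.02 N) or (horizontal distance between brush_c and tray below 0.1 m and z of brush_c in the frame of tray above 0.046 m and contact force between the fingers and brush_c below 0.02 N)).
It also fails if it takes over 72 s, if anything falls off the work surface, if the arm or the gripper's body presses on something with over 40 N, if the wrist force passes 120 N, or if a joint passes its speed limit or range.

## Working session

There is one attempt and no reset: what is moved stays moved. The work goes in short steps, Python scripts to look and compute and a tool call to move; the robot and the scene stay as the last step left them, time stands still between calls to the robot, and variables do not carry over. Pictures are saved under pics/ and viewed, and the job is handed in when it is done.

Besides the shell and the picture viewer there is one more tool, called after "Request:" as name(argument=value, ...) on one line, values as JSON. play_rows: Moves the arm, as the interface text tells. Its arguments: {"type":"object","properties":{"targets":{"type":"array","items":{"type":"array","items":{"type":"number"}}},"gripper":{"type":"number"},"grip_force":{"type":"number"}},"required":["targets"]}

```bash
ls; mkdir -p pics
python3 - <<'E'
from plant import arm, eyes, ticket
import cv2, numpy as np
s=arm.sense(); print(s['t'],s['eef_pos'],s['orientation'],s['grip_width'],arm.tips_ahead)
for n in ['scene','top']:
    im=eyes.snapshot(n); cv2.imwrite(f'pics/{n}0.png',im[:,:,::-1])
    c=eyes.get_calibration(n); print(n,{k:(np.round(v,4).tolist() if not np.isscalar(v) else v) for k,v in c.items()})
E
```

```text
pics
0.0 [ 0.20816356 -0.64152624  0.24732486] [ 0.5723197  -0.57166323  0.41627684 -0.41516854] 0.08544691378927476 0.017
scene {'fx': 526.7238820090807, 'fy': 526.7238820090807, 'cx': 323.71835220845185, 'cy': 240.94132895066056, 'k1': 0.05493840958565676, 'view': [[-0.8964, -0.4428, 0.0199, 0.5218], [0.2835, -0.5383, 0.7936, -0.2221], [-0.3407, 0.7171, 0.6081, -1.1685], [0.0, 0.0, 0.0, 1.0]]}
top {'fx': 438.6608380131985, 'fy': 438.6608380131985, 'cx': 315.43160742499657, 'cy': 241.44030951439467, 'k1': -0.06407142898638316, 'view': [[0.0111, -0.9999, 0.004, 0.0269], [0.9785, 0.0116, 0.2061, -0.5941], [-0.2061, 0.0016, 0.9785, -0.9737], [0.0, 0.0, 0.0, 1.0]]}
```

View pics/scene0.png

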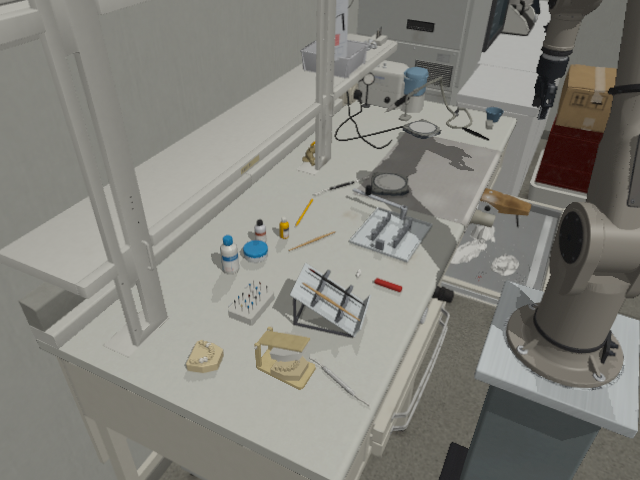

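View pics/top0.png

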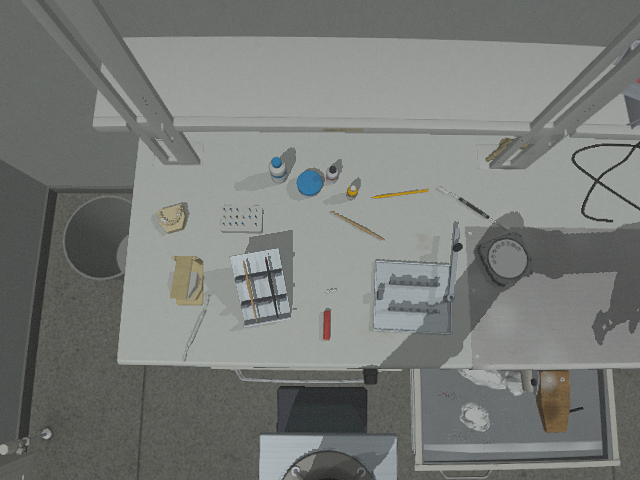

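The top view shows the rest at (262,287), with the brown brush at x≈250 and the black one at x≈271. The tray is at (413,296), the bar at (453,260), brush_c at (357,225) and the pencil at (400,194). I'll zoom in for measurement.

```bash
cat > h.py <<'E'
import cv2, numpy as np
from plant import arm, eyes, ticket
def ray(n,u,v):
    c=eyes.get_calibration(n); V=np.array(c['view'])
    x=(u-c['cx'])/c['fx']; y=(v-c['cy'])/c['fy']
    r=np.hypot(x,y); s=r
    for _ in range(30): s=r/(1+c['k1']*s*s)
    k=s/r if r>0 else 1
    d=V[:3,:3].T@np.array([x*k,-y*k,-1.0]); o=-V[:3,:3].T@V[:3,3]
    return o,d/np.linalg.norm(d)
def cast(n,u,v,z):
    o,d=ray(n,u,v); return o+d*(z-o[2])/d[2]
def proj(n,p):
    c=eyes.get_calibration(n); V=np.array(c['view'])
    q=V[:3,:3]@np.asarray(p)+V[:3,3]; x,y=q[0]/-q[2],-q[1]/-q[2]
    k=1+c['k1']*(x*x+y*y); return np.array([c['fx']*x*k+c['cx'],c['fy']*y*k+c['cy']])
def tri(u1,v1,u2,v2):
    o1,d1=ray('top',u1,v1);o2,d2=ray('scene',u2,v2)
    t=np.linalg.lstsq(np.c_[d1,-d2],o2-o1,rcond=None)[0]
    a,b=o1+t[0]*d1,o2+t[1]*d2
    return (a+b)/2,np.linalg.norm(a-b)
def crop(src,dst,x0,y0,x1,y1,s):
    im=cv2.imread(src)[y0:y1,x0:x1]; cv2.imwrite(dst,cv2.resize(im,None,fx=s,fy=s,interpolation=cv2.INTER_CUBIC))
E
python3 - <<'E'
from h import *
crop('pics/top0.png','pics/c1.png',215,200,415,340,4)
crop('pics/top0.png','pics/c2.png',360,210,480,345,4)
crop('pics/scene0.png','pics/c3.png',280,190,440,340,4)
E
```

```text
(no output)
```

View pics/c1.png

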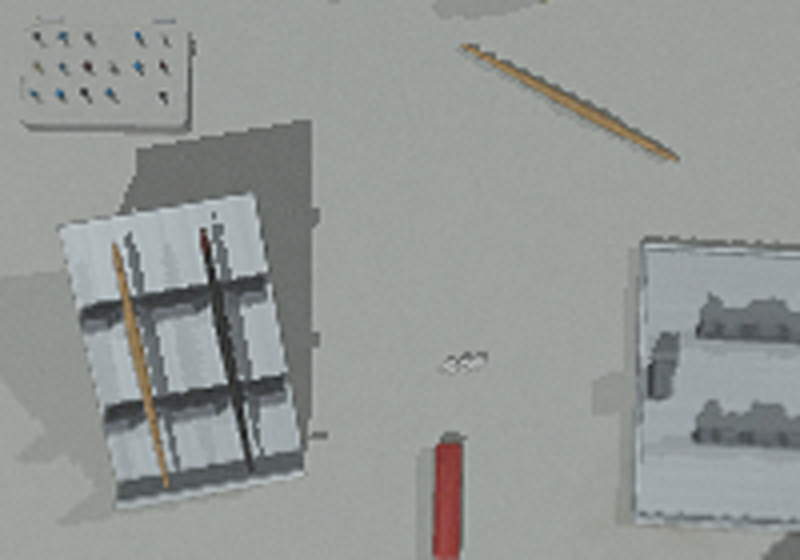

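View pics/c2.png

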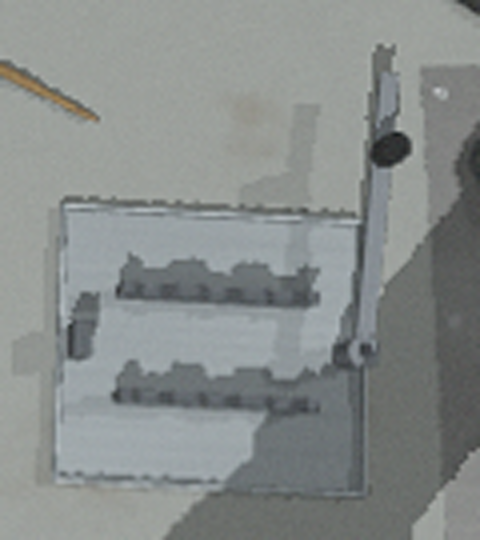

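View pics/c3.png

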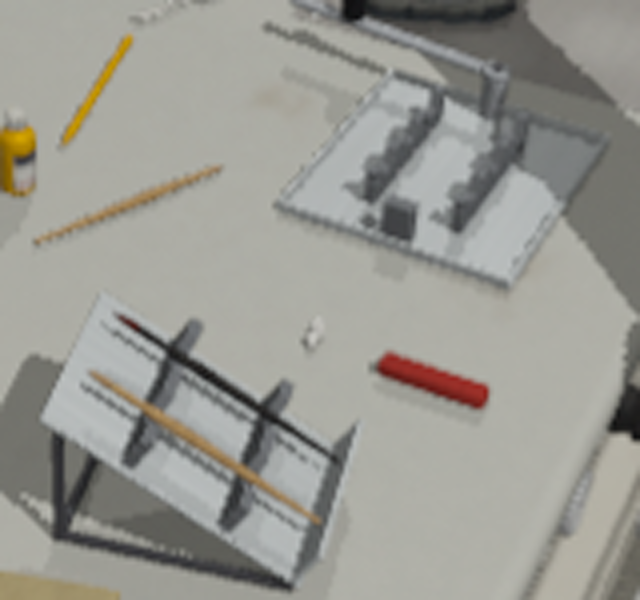

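Run:
```python
from h import *
np.set_printoptions(precision=4,suppress=True)
def rep(nm,t1,t2,s1,s2):
    A,ea=tri(*t1,*s1);B,eb=tri(*t2,*s2)
    print(nm,'tip',A,ea,'end',B,eb,'len',np.linalg.norm(A-B),'mid',(A+B)/2,'yaw of bristle dir',np.degrees(np.arctan2(*(A-B)[[1,0]])),'incl',np.degrees(np.arcsin((A-B)[2]/np.linalg.norm(A-B))))
rep('a',(244.25,260.75),(256.75,321.75),(303,283.75),(360,320.25))
rep('b',(266.25,258),(277.75,318),(309.5,269.25),(365.25,305.25))
rep('c',(384.75,240),(330.75,211.5),(335.5,231.75),(289,250.5))
C=[cast('top',u,v,.009) for u,v in [(376,260.75),(450.5,264.25),(451.5,333.5),(373.75,330.5)]]
C=np.array(C);print(C, [np.linalg.norm(C[i]-C[(i+1)%4]) for i in range(4)],C.mean(0))
# hsv mask brushes
im=cv2.imread('pics/top0.png');hsv=cv2.cvtColor(im,cv2.COLOR_BGR2HSV)
m=cv2.inRange(hsv,(8,70,60),(28,255,255))
n,l,st,ce=cv2.connectedComponentsWithStats(m,connectivity=8)
for i in range(1,n):
    if st[i,4]>25: 
        p=np.argwhere(l==i)[:,::-1].astype(float);mu=p.mean(0);w,e=np.linalg.eigh(np.cov(p.T));d=e[:,1];t=(p-mu)@d
        print(st[i],mu,mu+d*t.min(),mu+d*t.max())
print('bar pin/knob', cast('top',360+90.25-360+0,297.5,.042), cast('top',360+391/4,210+146/4,.069))
```

```text
a tip [0.5392 0.1936 0.1005] 2.8336908598512452e-05 end [0.4074 0.1701 0.028 ] 0.003035557062773888 len 0.15229948271749993 mid [0.4733 0.1818 0.0642] yaw of bristle dir 10.085358163246589 incl 28.430723624265823
b tip [0.5473 0.1445 0.1013] 0.002740658733011443 end [0.4161 0.1207 0.0273] 0.0016208764087904653 len 0.15245354967554234 mid [0.4817 0.1326 0.0643] yaw of bristle dir 10.284585824134425 incl 29.015471209951887
c tip [ 0.6138 -0.1407 -0.0026] 0.0014957698370349642 end [ 0.6863 -0.0042 -0.0008] 0.0022128167422295016 len 0.15459364374099033 mid [ 0.6501 -0.0725 -0.0017] yaw of bristle dir -117.97253896606448 incl -0.6762490367347747
[[ 0.558  -0.1163  0.009 ]
 [ 0.5511 -0.3014  0.009 ]
 [ 0.3827 -0.2958  0.009 ]
 [ 0.3888 -0.1083  0.009 ]] [np.float64(0.18522542459444744), np.float64(0.1685009898381264), np.float64(0.1876047806563289), np.float64(0.16933231710659724)] [ 0.4702 -0.2054  0.009 ]
[346 186  12  10  69] [351.5217 191.5942] [356.997  191.6205] [346.0117 191.5677]
[371 189  58   9 165] [400.3697 193.3818] [427.9738 189.7984] [371.0248 197.1912]
[331 211  53  29 115] [358.0696 225.8087] [382.9257 239.1385] [330.8785 211.2267]
[171 256  32  49 886] [184.7065 278.64  ] [186.4134 255.3702] [182.8204 304.3536]
[243 261  14  61 112] [249.4107 289.6696] [243.1074 260.9764] [256.2798 320.9385]
[ 536  370   34   63 1478] [555.157 403.594] [559.2754 369.4304] [551.6791 432.4435]
bar pin/knob [0.455  0.5685 0.042 ] [ 0.584  -0.3019  0.069 ]
```

Run:
```python
from h import *
np.set_printoptions(precision=4,suppress=True)
for nm,t,e,zt,ze in [('a',(244.25,260.75),(256.75,321.75),.109,.031),('b',(266.25,258),(277.75,318),.109,.031),('c',(384.75,240),(330.75,211.5),.004,.004)]:
    A=cast('top',*t,zt);B=cast('top',*e,ze);print(nm,A,B,(A+B)/2,np.linalg.norm(A-B),np.degrees(np.arctan2(*(A-B)[[1,0]])))
    print(proj('scene',A),proj('scene',B))
print('pin',cast('top',450.5,297.5,.045),'knob',cast('top',360+391/4,210+146/4,.066))
c=np.array([.4702,-.2054]);a=np.radians(-2.2);R=np.array([[np.cos(a),-np.sin(a)],[np.sin(a),np.cos(a)]])
def T(x,y): return c+R@[x,y]
print('pin pred',T(0,-.083),[T(0,y) for y in (.04,0,-.04)])
# overlay predicted
im=cv2.imread('pics/top0.png')
sc=4;big=cv2.resize(im[210:345,360:480],None,fx=sc,fy=sc,interpolation=cv2.INTER_CUBIC)
for y in (.04,0,-.04):
  for x in (-.036,-.028,.028,.036):
    for dy in (-.0125,.0125,):
      p=proj('top',[*T(x,y+dy),.031]);q=tuple(int(round(k)) for k in ((p[0]-360+.5)*sc,(p[1]-210+.5)*sc));cv2.circle(big,q,2,(0,0,255),-1)
for x,y in [(.085,.095),(.085,-.095),(-.085,.095),(-.085,-.095)]:
    p=proj('top',[*T(x,y),.009]);q=tuple(int(round(k)) for k in ((p[0]-360+.5)*sc,(p[1]-210+.5)*sc));cv2.circle(big,q,3,(0,200,0),-1)
cv2.imwrite('pics/o1.png',big)
```

```text
a [0.5378 0.1922 0.109 ] [0.4058 0.1693 0.031 ] [0.4718 0.1807 0.07  ] 0.15501636705406152 9.83624328205345
[303.859  280.6655] [361.5442 319.414 ]
b [0.5447 0.1432 0.109 ] [0.4152 0.1202 0.031 ] [0.4799 0.1317 0.07  ] 0.15287044606240713 10.086815211939042
[311.4082 266.8198] [366.1613 304.1484]
c [ 0.6116 -0.1399  0.004 ] [ 0.6839 -0.0044  0.004 ] [ 0.6477 -0.0721  0.004 ] 0.15353566036704222 -118.05698472559533
[336.4009 230.2966] [290.1943 249.4534]
pin [ 0.4661 -0.2861  0.045 ] knob [ 0.5846 -0.303   0.066 ]
pin pred [ 0.467  -0.2883] [array([ 0.4717, -0.1654]), array([ 0.4702, -0.2054]), array([ 0.4687, -0.2454])]
```

View pics/o1.png

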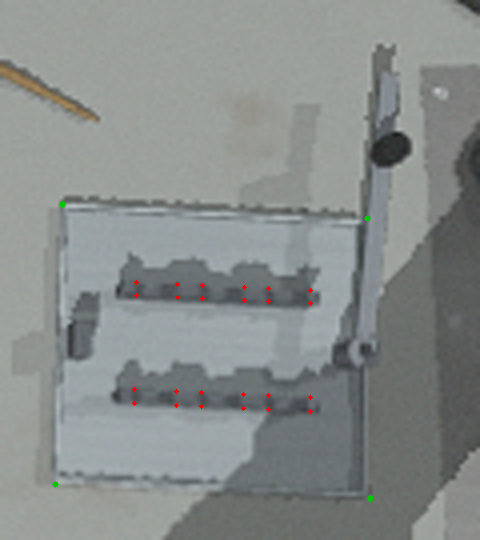

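```bash
cat >> h.py <<'E'
from scipy.spatial.transform import Rotation as Rn
def st():
    s=arm.sense();q=s['orientation'];R=Rn.from_quat([q[1],q[2],q[3],q[0]]).as_matrix()
    print('t',round(s['t'],2),'pos',np.round(s['eef_pos'],4),'jawyaw',round(np.degrees(np.arctan2(R[1,0],R[0,0])),2),'ydir',np.round(R[:,1],3),'w',round(s['grip_width'],4),'F',np.round(s['wrist_force'],2),'q',np.round(s['qpos'],2))
E
python3 -c "
from h import *
st()"
```

```text
t 0.1 pos [ 0.2082 -0.6416  0.2474] jawyaw -72.02 ydir [-0.001  0.001 -1.   ] w 0.0856 F [-0.58  0.06  0.35] q [ 1.15  0.48  0.02  1.56 -0.01  1.11 -0.08]
```

Request:
play_rows(targets=[[35,50,0,0],[35,50,0,0],[35,50,0,0],[35,50,0,0],[35,50,0,0],[35,50,0,0],[35,50,0,0],[35,50,0,0]], gripper=0.45, grip_force=20)

```text
t: 1.1
eef_pos: [0.4875, -0.2335, 0.2446]
orientation: [-0.569, 0.57, -0.421, 0.417]
wrist_force: [0.2, -0.7, -0.3]
grip_width: 0.0386
```

Request:
play_rows(targets=[[4,59,0,-2],[2,59,0,-2],[0,59,0,-2],[-2,59,0,-2],[-4,59,-10,0],[-5,59,-20,0],[-5,59,-20,0],[0,0,-10,0]])

```text
t: 2.1
eef_pos: [0.4772, 0.1952, 0.1841]
orientation: [0.541, -0.539, 0.458, -0.455]
wrist_force: [0.3, -1.0, -0.2]
grip_width: 0.0384
```

Run:
```python
from h import *
st()
im=eyes.snapshot('scene'); cv2.imwrite('pics/s1.png',im[:,:,::-1])
im=eyes.snapshot('top'); cv2.imwrite('pics/t1.png',im[:,:,::-1])
crop('pics/s1.png','pics/s1c.png',250,170,450,320,4)
```

```text
t 2.1 pos [0.4772 0.1952 0.1841] jawyaw -80.43 ydir [-0.001  0.006 -1.   ] w 0.0384 F [ 0.29 -0.97 -0.18] q [-0.15  0.32 -0.42  1.97  0.16  0.87 -2.06]
```

View pics/s1c.png

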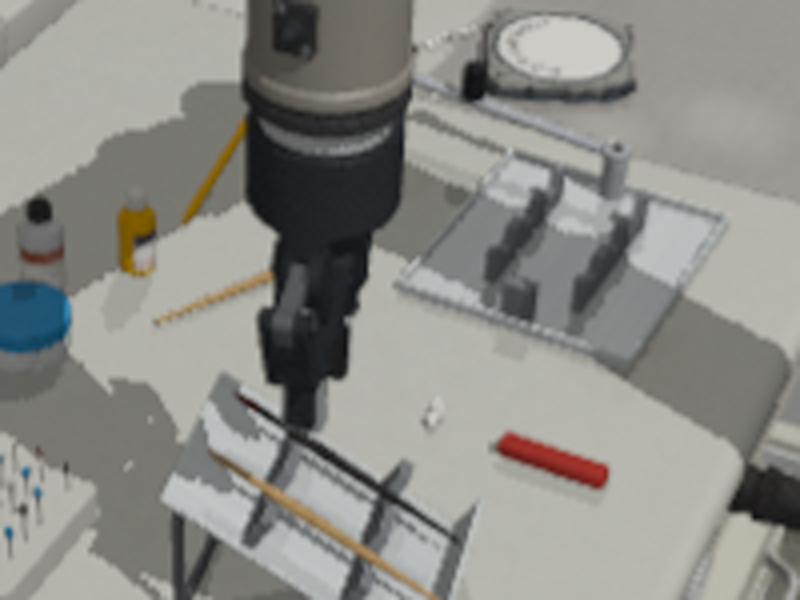

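The scene view shows the gripper hovering above the rest (crop about (300,380)), and both brushes are still in their notches. Next I'll centre over brush_a and go down.

Request:
play_rows(targets=[[0,-13,-20,0],[0,0,-30,0],[0,0,-20,0],[0,0,0,0]])

```text
t: 2.7
eef_pos: [0.4808, 0.1683, 0.1135]
orientation: [-0.535, 0.536, -0.461, 0.462]
wrist_force: [-0.1, 0.2, 0.4]
grip_width: 0.0383
```

Run:
```python
from h import *
st()
im=eyes.snapshot('scene'); cv2.imwrite('pics/s2.png',im[:,:,::-1])
im=eyes.snapshot('top'); cv2.imwrite('pics/t2.png',im[:,:,::-1])
crop('pics/s2.png','pics/s2c.png',270,230,390,320,6)
```

```text
t 2.7 pos [0.4808 0.1683 0.1135] jawyaw -81.49 ydir [ 0.    -0.001 -1.   ] w 0.0383 F [-0.12  0.2   0.42] q [-0.15  0.42 -0.38  2.04  0.23  0.72 -2.09]
```

View pics/s2c.png

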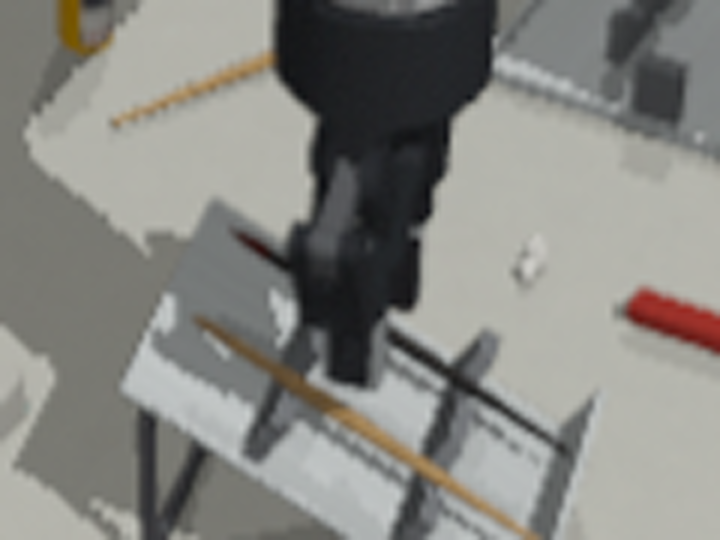

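Request:
play_rows(targets=[[-3,13,0,1],[0,0,0,0],[0,0,0,0]])

```text
t: 3.18
eef_pos: [0.4801, 0.1839, 0.1175]
orientation: [0.542, -0.538, 0.455, -0.458]
wrist_force: [0.8, 0.1, -0.3]
grip_width: 0.0384
```

Run:
```python
from h import *
st()
im=eyes.snapshot('scene'); cv2.imwrite('pics/s3.png',im[:,:,::-1])
im=eyes.snapshot('top'); cv2.imwrite('pics/t3.png',im[:,:,::-1])
crop('pics/s3.png','pics/s3c.png',270,230,390,320,6)
crop('pics/t3.png','pics/t3c.png',215,220,315,340,5)
```

```text
t 3.17 pos [0.4801 0.1839 0.1175] jawyaw -80.4 ydir [ 0.007  0.002 -1.   ] w 0.0384 F [ 0.82  0.08 -0.29] q [-0.17  0.41 -0.39  2.03  0.23  0.73 -2.11]
```

View pics/s3c.png

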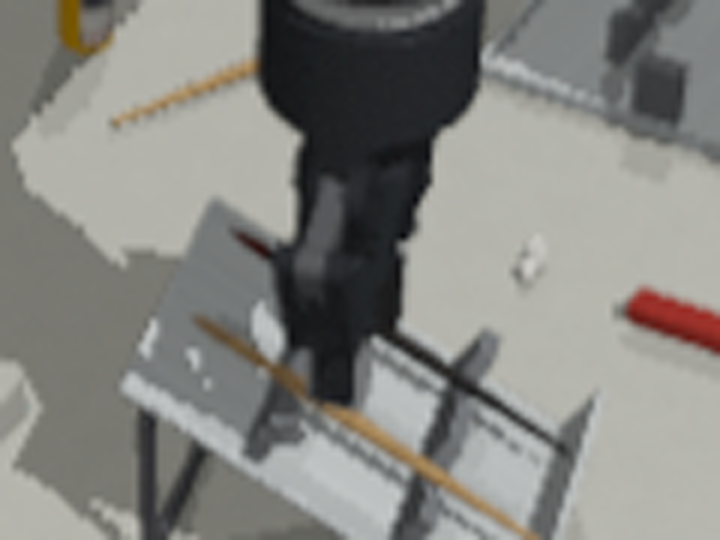

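View pics/t3c.png

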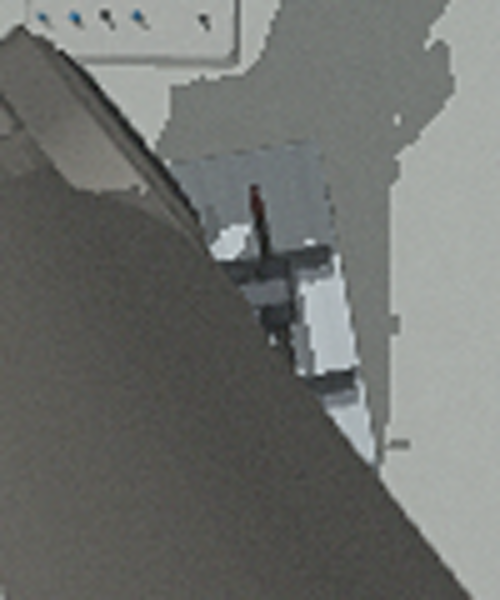

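Request:
play_rows(targets=[[-2,-2,-15,0],[0,0,0,0],[0,0,-10,0],[0,0,0,0]])

```text
t: 3.78
eef_pos: [0.4773, 0.1811, 0.0899]
orientation: [0.541, -0.538, 0.455, -0.458]
wrist_force: [-0.8, 0.5, -0.3]
grip_width: 0.0383
```

Run:
```python
from h import *
st()
```

```text
t 3.77 pos [0.4773 0.1811 0.0899] jawyaw -80.44 ydir [ 0.005  0.001 -1.   ] w 0.0383 F [-0.82  0.54 -0.29] q [-0.18  0.45 -0.37  2.06  0.26  0.67 -2.13]
```

Request:
play_rows(targets=[[0,0,-7,0],[0,0,0,0],[0,0,0,0]])

```text
t: 4.15
eef_pos: [0.4775, 0.1812, 0.0824]
orientation: [0.542, -0.538, 0.455, -0.458]
wrist_force: [-0.2, 0.9, -0.4]
grip_width: 0.0385
```

Run:
```python
from h import *
st()
im=eyes.snapshot('scene'); cv2.imwrite('pics/s4.png',im[:,:,::-1])
crop('pics/s4.png','pics/s4c.png',270,230,390,320,6)
```

```text
t 4.15 pos [0.4775 0.1812 0.0824] jawyaw -80.44 ydir [ 0.005  0.001 -1.   ] w 0.0385 F [-0.2   0.92 -0.37] q [-0.19  0.47 -0.37  2.06  0.27  0.65 -2.14]
```

View pics/s4c.png

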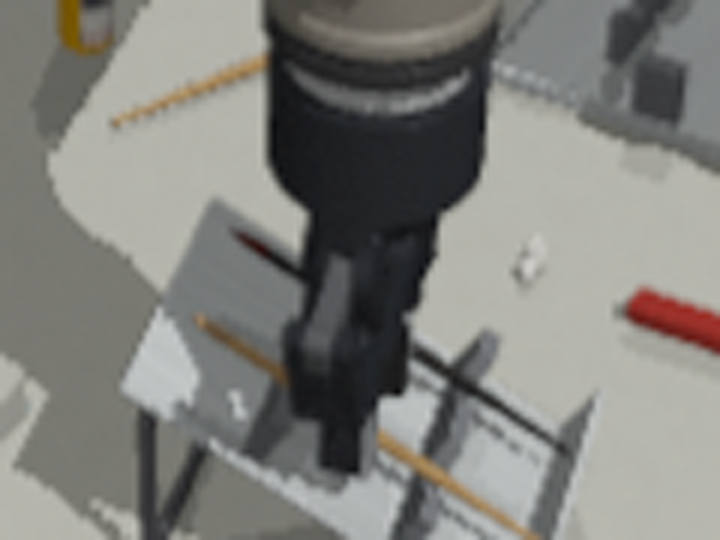

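The near finger now stands on the outer side of brush_a (crop (345,465)), so the brush lies between the jaws. Closing.

Request:
play_rows(targets=[[0,0,0,0],[0,0,0,0],[0,0,0,0],[0,0,0,0],[0,0,0,0]], gripper=0, grip_force=30)

```text
t: 4.82
eef_pos: [0.4775, 0.1823, 0.083]
orientation: [0.542, -0.538, 0.455, -0.457]
wrist_force: [-0.3, 1.7, 0.1]
grip_width: 0.007
```

Run:
```python
from h import *
st()
```

```text
t 4.83 pos [0.4775 0.1823 0.083 ] jawyaw -80.38 ydir [ 0.006  0.003 -1.   ] w 0.007 F [-0.28  1.7   0.14] q [-0.19  0.46 -0.37  2.06  0.27  0.65 -2.14]
```

Request:
play_rows(targets=[[0,0,10,0],[0,0,20,0],[0,0,30,0],[0,0,20,0],[0,0,0,0]])

```text
t: 5.45
eef_pos: [0.4778, 0.1811, 0.1673]
orientation: [0.542, -0.538, 0.455, -0.458]
wrist_force: [-0.2, 0.5, -0.3]
grip_width: 0.007
```

Run:
```python
from h import *
st()
im=eyes.snapshot('scene'); cv2.imwrite('pics/s5.png',im[:,:,::-1])
crop('pics/s5.png','pics/s5c.png',250,200,410,320,5)
```

```text
t 5.45 pos [0.4778 0.1811 0.1673] jawyaw -80.46 ydir [ 0.007  0.002 -1.   ] w 0.007 F [-0.19  0.55 -0.3 ] q [-0.14  0.34 -0.41  2.    0.18  0.83 -2.06]
```

View pics/s5c.png

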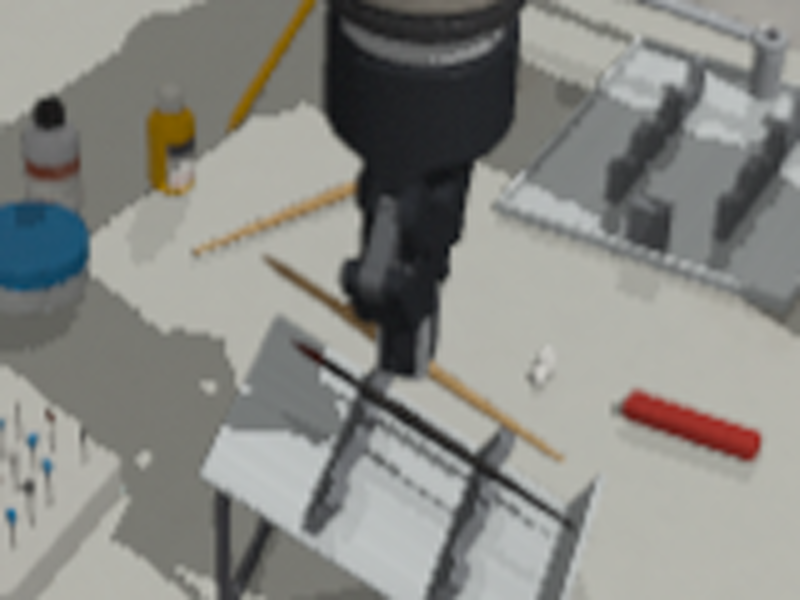

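Brush_a is held, inclined, from (265,258) to (560,458) in the crop. Carrying it to lane 0.

Request:
play_rows(targets=[[0,-30,0,-2],[0,-55,0,-3],[0,-55,0,-3],[0,-55,0,-3],[0,-55,0,0],[0,-40,0,0],[0,-20,0,0],[0,0,0,0]])

```text
t: 6.5
eef_pos: [0.471, -0.1388, 0.1595]
orientation: [0.491, -0.493, 0.509, -0.506]
wrist_force: [0.6, 2.0, 0.1]
grip_width: 0.0071
```

Run:
```python
from h import *
st()
```

```text
t 6.5 pos [ 0.471  -0.1388  0.1595] jawyaw -91.77 ydir [-0.005  0.001 -1.   ] w 0.0071 F [0.64 1.95 0.09] q [ 0.36  0.3  -0.24  2.06  0.1   0.8  -1.54]
```

Request:
play_rows(targets=[[7,-24,0,0],[0,0,0,0],[0,0,-30,0],[0,0,-15,0],[0,0,0,0]])

```text
t: 7.12
eef_pos: [0.4777, -0.1557, 0.1115]
orientation: [0.493, -0.495, 0.509, -0.503]
wrist_force: [0.4, -0.5, 0.1]
grip_width: 0.007
```

Run:
```python
from h import *
st()
for n in ('scene','top'):
    im=eyes.snapshot(n); cv2.imwrite(f'pics/{n}6.png',im[:,:,::-1])
crop('pics/scene6.png','pics/s6c.png',310,160,450,270,5)
crop('pics/top6.png','pics/t6c.png',350,220,480,350,4)
```

```text
t 7.12 pos [ 0.4777 -0.1557  0.1115] jawyaw -91.32 ydir [-0.008  0.005 -1.   ] w 0.007 F [ 0.37 -0.52  0.07] q [ 0.38  0.4  -0.22  2.06  0.13  0.7  -1.52]
```

View pics/s6c.png

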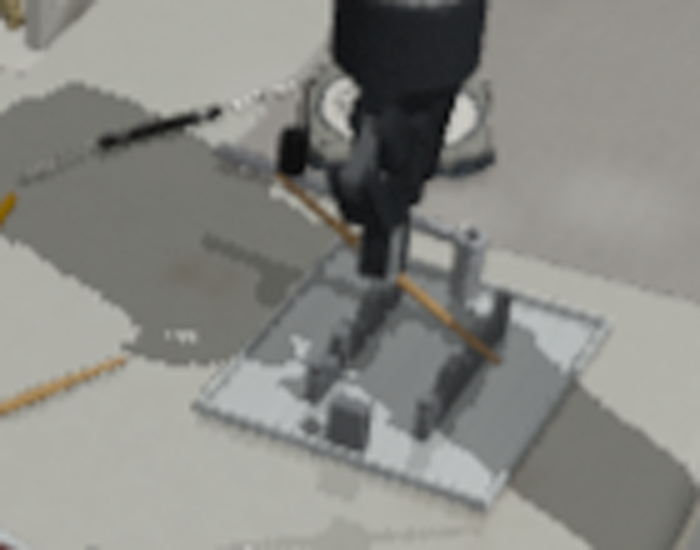

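View pics/t6c.png

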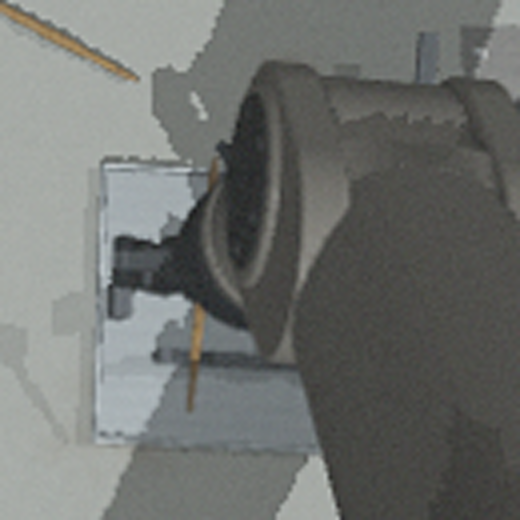

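Run:
```python
from h import *
np.set_printoptions(precision=4,suppress=True)
E_=cast('top',397.75,322.5,.062);T=cast('top',403.75,260.5,.140);print(E_,T,np.linalg.norm(E_-T),np.degrees(np.arctan2(*(T-E_)[[1,0]])))
print(tri(397.75,322.5,310+497/5,160+360/5))
print(tri(403.75,260.5,310+280/5,160+178/5))
```

```text
[ 0.4068 -0.1564  0.062 ] [ 0.5373 -0.158   0.14  ] 0.15208977785775635 -0.7095146782741087
(array([ 0.4083, -0.157 ,  0.0569]), np.float64(0.002790737729625393))
(array([ 0.5395, -0.1602,  0.1289]), np.float64(0.0005938978212645861))
```

Request:
play_rows(targets=[[0,-8,0,-1],[0,0,0,0],[0,0,-20,0],[0,0,0,0],[0,0,-10,0],[0,0,0,0]], grip_force=20)

```text
t: 7.98
eef_pos: [0.4809, -0.166, 0.0855]
orientation: [0.49, -0.488, 0.511, -0.51]
wrist_force: [-1.3, -0.1, -1.1]
grip_width: 0.0072
```

Run:
```python
from h import *
st()
```

```text
t 7.97 pos [ 0.4809 -0.166   0.0855] jawyaw -92.51 ydir [ 0.001  0.002 -1.   ] w 0.0072 F [-1.31 -0.09 -1.14] q [ 0.38  0.44 -0.2   2.07  0.14  0.64 -1.53]
```

Request:
play_rows(targets=[[-1,1,-10,0],[0,0,0,0],[0,0,-8,0],[0,0,0,0],[0,0,-6,0],[0,0,0,0]])

```text
t: 8.72
eef_pos: [0.4799, -0.165, 0.0605]
orientation: [0.49, -0.488, 0.511, -0.51]
wrist_force: [-1.9, 0.8, 3.0]
grip_width: 0.0071
```

Run:
```python
from h import *
st()
for n in ('scene','top'):
    im=eyes.snapshot(n); cv2.imwrite(f'pics/{n}7.png',im[:,:,::-1])
crop('pics/scene7.png','pics/s7c.png',310,160,450,270,5)
crop('pics/top7.png','pics/t7c.png',350,220,480,350,4)
```

```text
t 8.72 pos [ 0.4799 -0.165   0.0605] jawyaw -92.51 ydir [ 0.001  0.002 -1.   ] w 0.0071 F [-1.93  0.76  3.  ] q [ 0.37  0.48 -0.19  2.08  0.16  0.59 -1.55]
```

View pics/s7c.png

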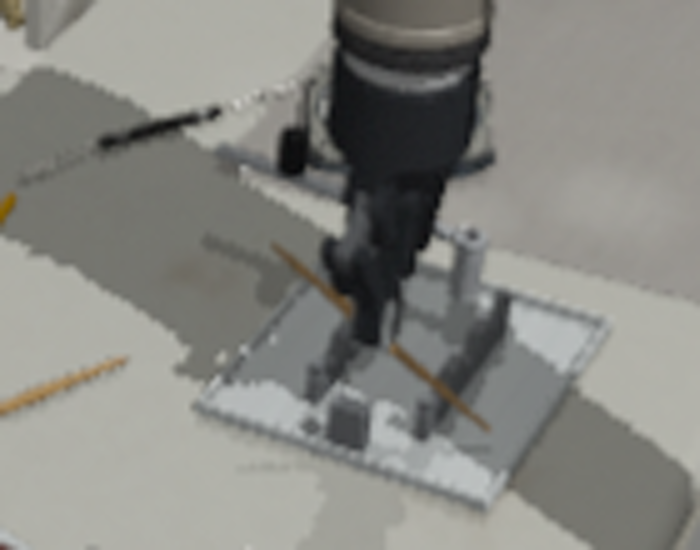

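View pics/t7c.png

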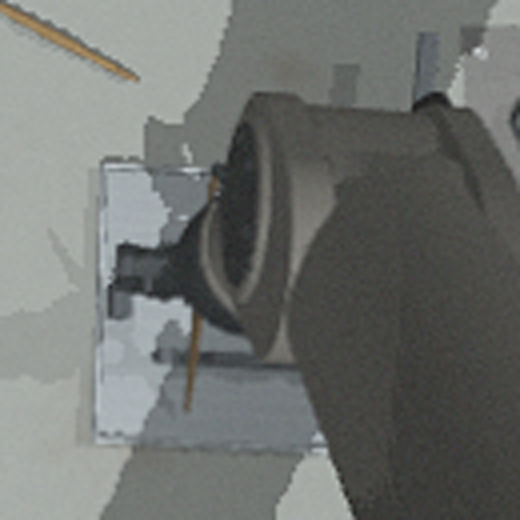

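Contact has started (Fz 3 N). The brush lines up with lane 0's notch (top crop (192,355)). Pressing down so it turns flat in the grip.

Request:
play_rows(targets=[[0,0,-4,0],[0,0,-4,0],[0,0,-3,0]])

```text
t: 9.2
eef_pos: [0.4833, -0.1654, 0.0516]
orientation: [-0.491, 0.487, -0.509, 0.513]
wrist_force: [0.7, 0.2, 7.3]
grip_width: 0.0073
```

Run:
```python
from h import *
st()
for n in ('scene',):
    im=eyes.snapshot(n); cv2.imwrite(f'pics/{n}8.png',im[:,:,::-1])
crop('pics/scene8.png','pics/s8c.png',310,160,450,270,5)
```

```text
t 9.2 pos [ 0.4833 -0.1654  0.0516] jawyaw -92.51 ydir [ 0.008  0.001 -1.   ] w 0.0073 F [0.7  0.16 7.25] q [ 0.36  0.5  -0.19  2.08  0.17  0.56 -1.56]
```

View pics/s8c.png

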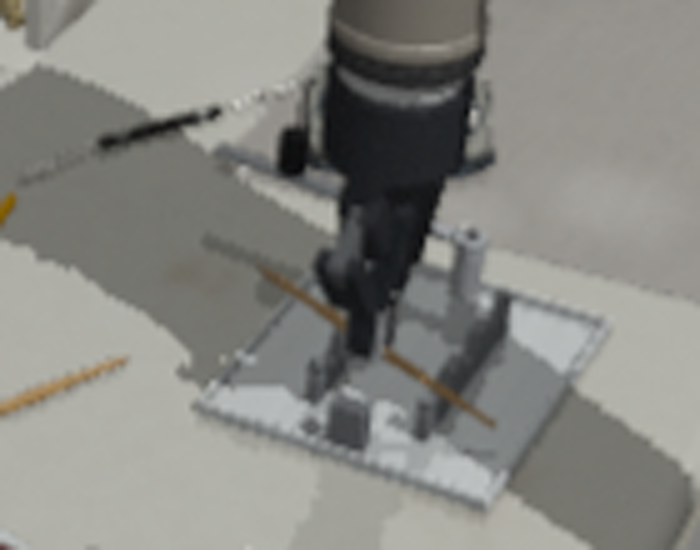

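Request:
play_rows(targets=[[-1,0,-4,0],[-1,0,-4,0],[-1,0,-3,0],[0,0,-3,0]])

```text
t: 9.75
eef_pos: [0.4875, -0.1658, 0.0408]
orientation: [-0.494, 0.484, -0.505, 0.516]
wrist_force: [-0.8, 1.5, 6.3]
grip_width: 0.0071
```

Run:
```python
from h import *
st()
for n in ('scene','top'):
    im=eyes.snapshot(n); cv2.imwrite(f'pics/{n}9.png',im[:,:,::-1])
crop('pics/scene9.png','pics/s9c.png',310,160,450,270,5)
crop('pics/top9.png','pics/t9c.png',350,220,480,350,4)
```

```text
t 9.75 pos [ 0.4875 -0.1658  0.0408] jawyaw -92.47 ydir [ 0.022 -0.001 -1.   ] w 0.0071 F [-0.81  1.55  6.25] q [ 0.36  0.52 -0.18  2.09  0.17  0.52 -1.57]
```

View pics/s9c.png

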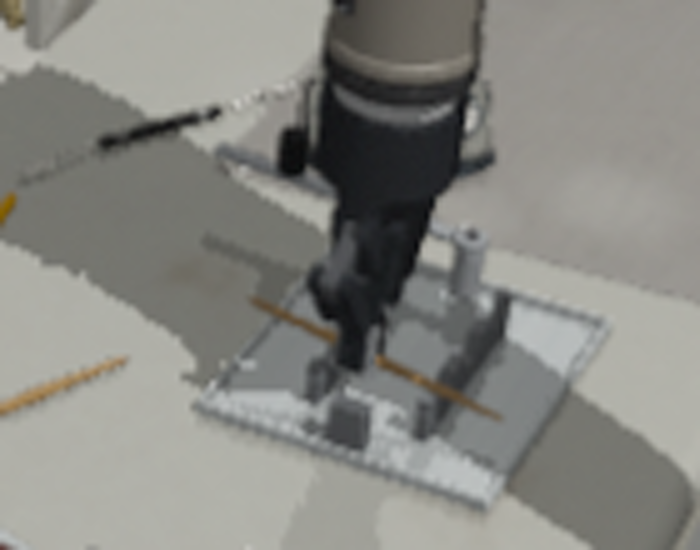

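View pics/t9c.png

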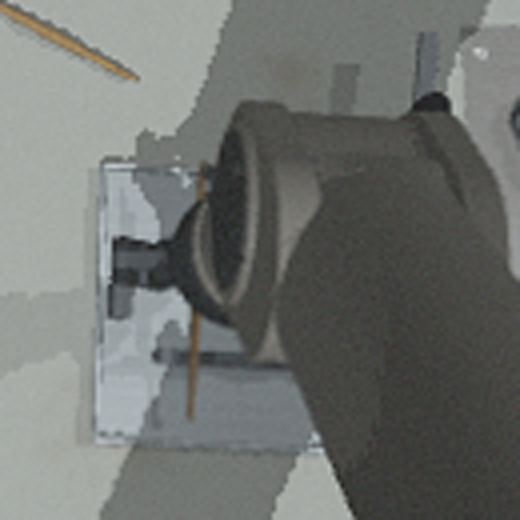

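Request:
play_rows(targets=[[-6,0,-3,0],[-4,0,-3,0],[-1,0,-2,0],[0,0,0,0]])

```text
t: 10.35
eef_pos: [0.4846, -0.1661, 0.0364]
orientation: [-0.498, 0.48, -0.5, 0.521]
wrist_force: [-3.6, 1.0, 4.1]
grip_width: 0.0074
```

Run:
```python
from h import *
st()
for n in ('scene','top'):
    im=eyes.snapshot(n); cv2.imwrite(f'pics/{n}10.png',im[:,:,::-1])
crop('pics/scene10.png','pics/s10c.png',310,160,450,270,5)
crop('pics/top10.png','pics/t10c.png',350,220,480,350,4)
```

```text
t 10.35 pos [ 0.4846 -0.1661  0.0364] jawyaw -92.41 ydir [ 0.039 -0.003 -0.999] w 0.0074 F [-3.64  1.03  4.1 ] q [ 0.36  0.52 -0.18  2.11  0.18  0.49 -1.57]
```

View pics/s10c.png

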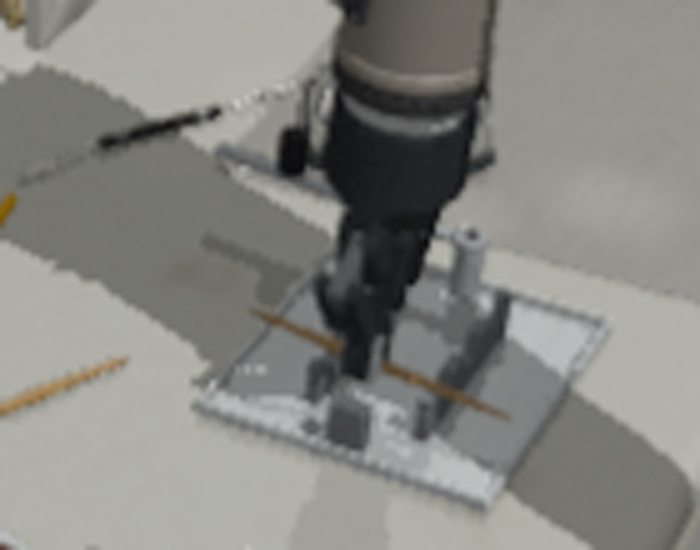

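View pics/t10c.png

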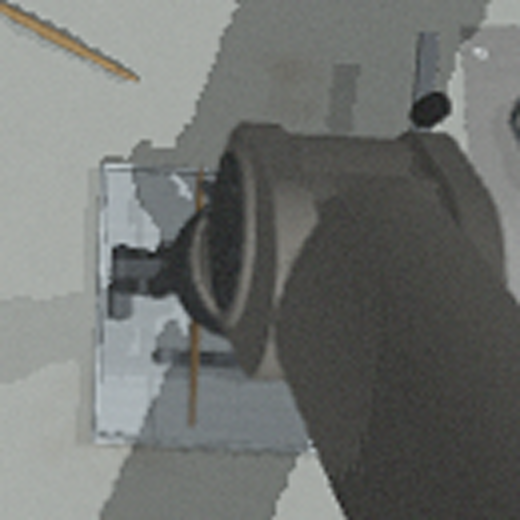

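Run:
```python
from h import *
np.set_printoptions(precision=4,suppress=True)
s=[((400.25,263),(310+252/5,160+312/5)),((397.75,326),(310+508/5,160+417/5))]
P=[tri(*a,*b) for a,b in s];print(P)
T,E_=P[0][0],P[1][0];print((T+E_)/2,np.linalg.norm(T-E_),np.degrees(np.arcsin((T-E_)[2]/.155)))
print(cast('top',*s[0][0],.035),cast('top',*s[1][0],.02))
```

```text
[(array([ 0.5516, -0.1713,  0.0308]), np.float64(0.0043523482661636265)), (array([ 0.4004, -0.1646,  0.0168]), np.float64(0.0014140500302190326))]
[ 0.476  -0.1679  0.0238] 0.15196682737239903 5.19917196394747
[ 0.5488 -0.171   0.035 ] [ 0.3997 -0.1641  0.02  ]
```

Request:
play_rows(targets=[[-3,0,-4,0],[-1,0,-3,0],[0,0,0,0]])

```text
t: 10.82
eef_pos: [0.4853, -0.1662, 0.0314]
orientation: [-0.501, 0.478, -0.497, 0.523]
wrist_force: [-4.3, 0.6, 5.4]
grip_width: 0.007
```

Run:
```python
from h import *
st()
```

```text
t 10.82 pos [ 0.4853 -0.1662  0.0314] jawyaw -92.38 ydir [ 0.048 -0.004 -0.999] w 0.007 F [-4.32  0.59  5.36] q [ 0.36  0.53 -0.18  2.11  0.18  0.47 -1.57]
```

Request:
play_rows(targets=[[0,0,0,0],[0,0,0,0],[0,0,5,0],[0,0,15,0],[0,0,30,0],[0,0,40,0],[0,20,40,0],[0,0,0,0]], gripper=0.25)

```text
t: 11.82
eef_pos: [0.4867, -0.1458, 0.1694]
orientation: [-0.502, 0.477, -0.496, 0.524]
wrist_force: [-0.1, -0.3, -1.1]
grip_width: 0.0214
```

Run:
```python
from h import *
st()
for n in ('scene','top'):
    im=eyes.snapshot(n); cv2.imwrite(f'pics/{n}11.png',im[:,:,::-1])
crop('pics/scene11.png','pics/s11c.png',310,160,450,270,5)
crop('pics/top11.png','pics/t11c.png',350,220,480,350,4)
```

```text
t 11.82 pos [ 0.4867 -0.1458  0.1694] jawyaw -92.39 ydir [ 0.054 -0.005 -0.999] w 0.0214 F [-0.11 -0.34 -1.13] q [ 0.38  0.29 -0.25  2.05  0.1   0.76 -1.53]
```

View pics/s11c.png

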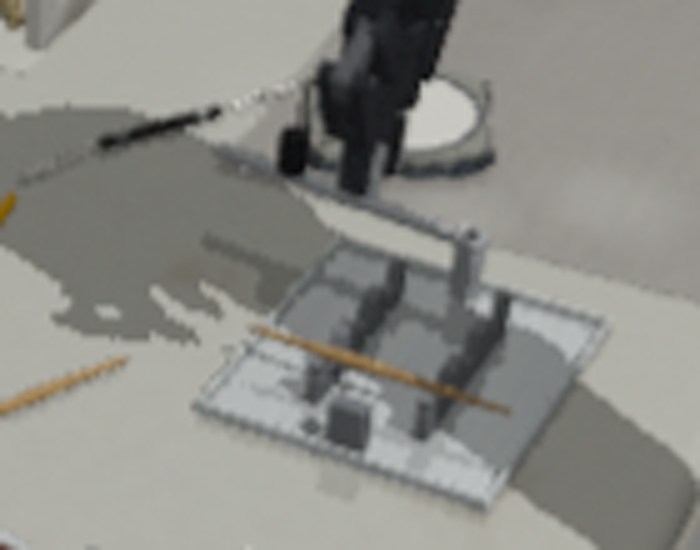

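View pics/t11c.png

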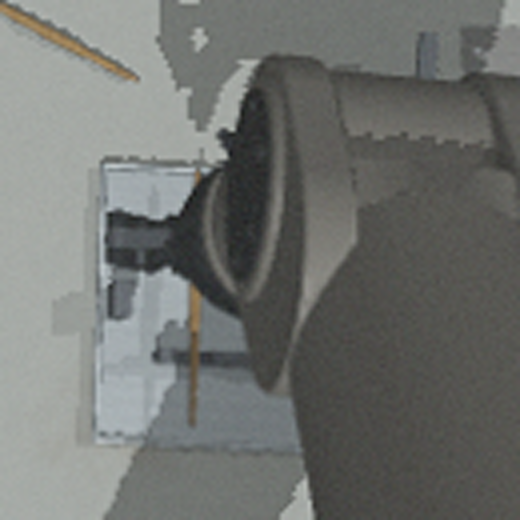

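Brush_a lies flat in lane 0, from (250,328) to (508,410) in the scene crop, and the bar hasn't moved. Next is brush_b, the black one.

Request:
play_rows(targets=[[4,30,0,3],[4,55,0,4],[0,55,0,3],[0,55,0,2],[0,40,0,0],[-5,20,0,0],[0,5,0,0],[0,0,0,0]], gripper=0.45)

```text
t: 12.92
eef_pos: [0.4812, 0.1133, 0.1577]
orientation: [0.547, -0.531, 0.449, -0.466]
wrist_force: [-1.2, -0.8, -0.5]
grip_width: 0.0384
```

Run:
```python
from h import *
np.set_printoptions(precision=4,suppress=True)
st()
for n in ('scene','top'):
    im=eyes.snapshot(n); cv2.imwrite(f'pics/{n}12.png',im[:,:,::-1])
crop('pics/top12.png','pics/t12c.png',230,210,480,345,3)
```

```text
t 12.93 pos [0.4812 0.1133 0.1577] jawyaw -80.63 ydir [ 0.032  0.002 -0.999] w 0.0384 F [-1.23 -0.8  -0.49] q [-0.03  0.31 -0.39  2.07  0.18  0.76 -1.94]
```

View pics/t12c.png

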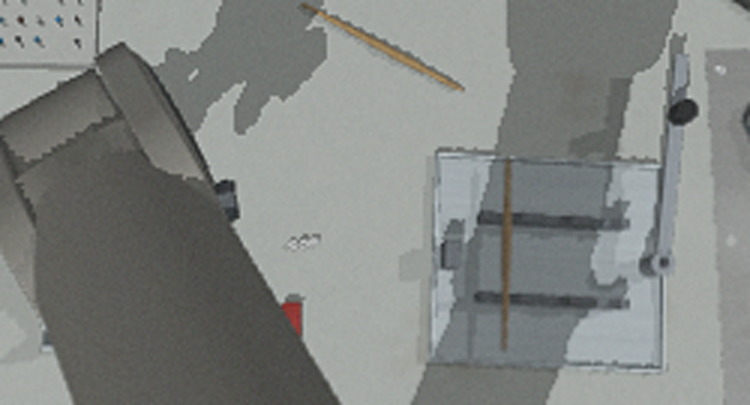

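Request:
play_rows(targets=[[5,19,0,0],[0,0,0,0],[0,0,-20,0],[0,0,-10,0],[0,0,0,0]])

```text
t: 13.65
eef_pos: [0.4872, 0.1245, 0.1269]
orientation: [0.543, -0.53, 0.451, -0.469]
wrist_force: [0.3, 0.1, -0.5]
grip_width: 0.0384
```

Run:
```python
from h import *
np.set_printoptions(precision=4,suppress=True)
st()
T=cast('top',399.67,263.33,.025);E_=cast('top',398,326,.025);c=np.array([.4717,-.1635]);print(T,E_,(T+E_)/2,np.linalg.norm(T-E_),np.degrees(np.arctan2(*(T-E_)[[1,0]])))
im=eyes.snapshot('scene'); cv2.imwrite('pics/scene13.png',im[:,:,::-1])
crop('pics/scene13.png','pics/s13c.png',270,230,390,320,6)
```

```text
t 13.65 pos [0.4872 0.1245 0.1269] jawyaw -81.24 ydir [ 0.032 -0.002 -0.999] w 0.0384 F [ 0.33  0.12 -0.53] q [-0.07  0.37 -0.37  2.07  0.23  0.71 -2.01]
[ 0.5496 -0.1716  0.025 ] [ 0.3996 -0.1638  0.025 ] [ 0.4746 -0.1677  0.025 ] 0.15020528935315305 -2.980945249992198
```

View pics/s13c.png

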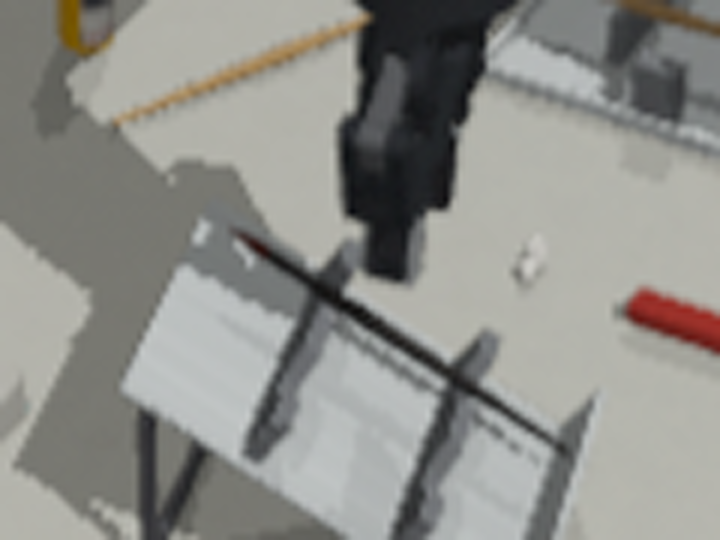

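Request:
play_rows(targets=[[-1,8,0,1],[0,0,0,0],[0,0,-15,0],[0,0,0,0],[0,0,-10,0],[0,0,0,0]])

```text
t: 14.45
eef_pos: [0.4868, 0.1332, 0.1015]
orientation: [0.548, -0.534, 0.446, -0.465]
wrist_force: [0.4, -0.4, 0.1]
grip_width: 0.0384
```

Run:
```python
from h import *
st()
```

```text
t 14.45 pos [0.4868 0.1332 0.1015] jawyaw -80.16 ydir [ 0.034 -0.001 -0.999] w 0.0384 F [ 0.38 -0.44  0.06] q [-0.1   0.41 -0.36  2.08  0.26  0.65 -2.04]
```

Request:
play_rows(targets=[[0,0,-12,0],[0,0,0,0],[0,0,-7,0],[0,0,0,0]])

```text
t: 14.95
eef_pos: [0.4869, 0.1332, 0.081]
orientation: [0.548, -0.534, 0.446, -0.465]
wrist_force: [0.6, 0.7, -0.0]
grip_width: 0.0385
```

Run:
```python
from h import *
st()
im=eyes.snapshot('scene'); cv2.imwrite('pics/scene14.png',im[:,:,::-1])
crop('pics/scene14.png','pics/s14c.png',270,230,390,320,6)
```

```text
t 14.95 pos [0.4869 0.1332 0.081 ] jawyaw -80.17 ydir [ 0.034 -0.001 -0.999] w 0.0385 F [ 0.57  0.68 -0.03] q [-0.11  0.45 -0.35  2.1   0.29  0.61 -2.06]
```

View pics/s14c.png

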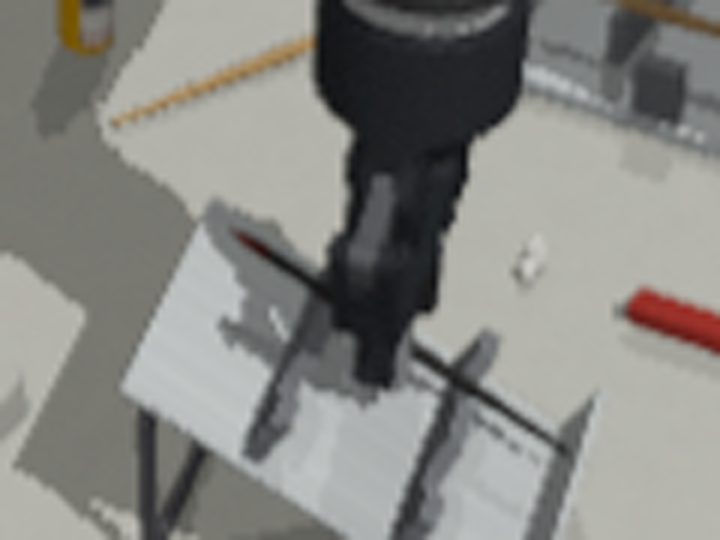

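The fingers stand on both sides of brush_b. Closing, then lifting.

Request:
play_rows(targets=[[0,0,0,0],[0,0,0,0],[0,0,0,0],[0,0,0,0],[0,0,10,0],[0,0,25,0],[0,0,30,0],[0,0,20,0]], gripper=0, grip_force=30)

```text
t: 16.0
eef_pos: [0.4864, 0.1333, 0.1698]
orientation: [0.548, -0.534, 0.446, -0.464]
wrist_force: [1.1, 0.9, 0.2]
grip_width: 0.0073
```

Request:
play_rows(targets=[[0,-30,0,-2],[0,-55,0,-3],[0,-55,0,-3],[0,-55,0,-2],[0,-55,0,0],[0,-40,0,0],[0,-15,0,0],[0,0,0,0]])

```text
t: 17.0
eef_pos: [0.4881, -0.178, 0.1788]
orientation: [-0.509, 0.488, -0.488, 0.514]
wrist_force: [-0.1, 0.4, -0.1]
grip_width: 0.007
```

Run:
```python
from h import *
st()
for n in ('scene','top'):
    im=eyes.snapshot(n); cv2.imwrite(f'pics/{n}15.png',im[:,:,::-1])
crop('pics/scene15.png','pics/s15c.png',310,160,450,270,5)
crop('pics/top15.png','pics/t15c.png',350,220,480,350,4)
```

```text
t 17.0 pos [ 0.4881 -0.178   0.1788] jawyaw -90.25 ydir [ 0.046 -0.005 -0.999] w 0.007 F [-0.05  0.44 -0.06] q [ 0.43  0.3  -0.23  2.01  0.09  0.8  -1.43]
```

View pics/s15c.png

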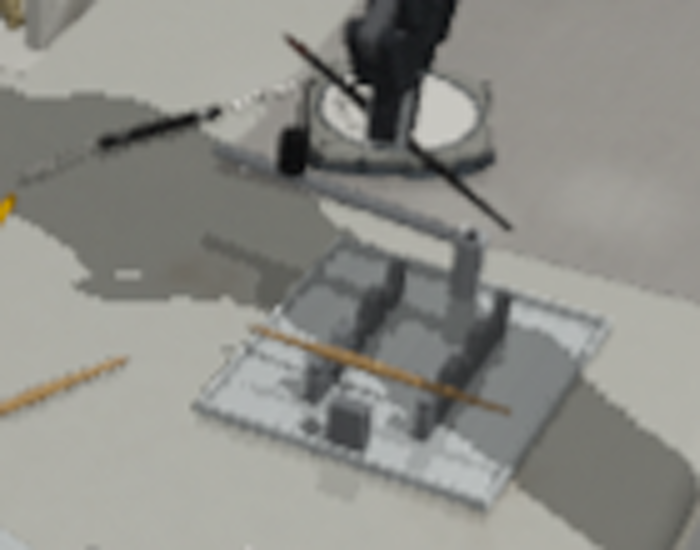

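Brush_b is held, from (288,38) to (510,228) in the crop. Aligning to lane 1, then lowering.

Request:
play_rows(targets=[[-14,-27,0,-2],[0,0,0,0],[0,0,-30,0],[0,0,-20,0],[0,0,0,0]])

```text
t: 17.73
eef_pos: [0.4777, -0.1925, 0.1287]
orientation: [-0.507, 0.483, -0.493, 0.517]
wrist_force: [-0.4, -0.0, 0.5]
grip_width: 0.0072
```

Run:
```python
from h import *
st()
```

```text
t 17.73 pos [ 0.4777 -0.1925  0.1287] jawyaw -91.16 ydir [ 0.049 -0.001 -0.999] w 0.0072 F [-0.36 -0.01  0.51] q [ 0.45  0.36 -0.22  2.06  0.1   0.68 -1.42]
```

Request:
play_rows(targets=[[-5,-13,0,-1],[0,0,0,0],[0,0,-20,0],[0,0,-10,0],[0,0,0,0],[0,0,-10,0],[0,0,0,0]], grip_force=20)

```text
t: 18.6
eef_pos: [0.4758, -0.2058, 0.0919]
orientation: [-0.504, 0.477, -0.494, 0.524]
wrist_force: [0.2, 0.2, 0.6]
grip_width: 0.007
```

Run:
```python
from h import *
st()
for n in ('scene','top'):
    im=eyes.snapshot(n); cv2.imwrite(f'pics/{n}16.png',im[:,:,::-1])
crop('pics/scene16.png','pics/s16c.png',310,160,450,270,5)
crop('pics/top16.png','pics/t16c.png',350,220,480,350,4)
```

```text
t 18.6 pos [ 0.4758 -0.2058  0.0919] jawyaw -92.13 ydir [ 0.056 -0.004 -0.998] w 0.007 F [0.19 0.18 0.59] q [ 0.46  0.42 -0.2   2.08  0.12  0.59 -1.43]
```

View pics/s16c.png

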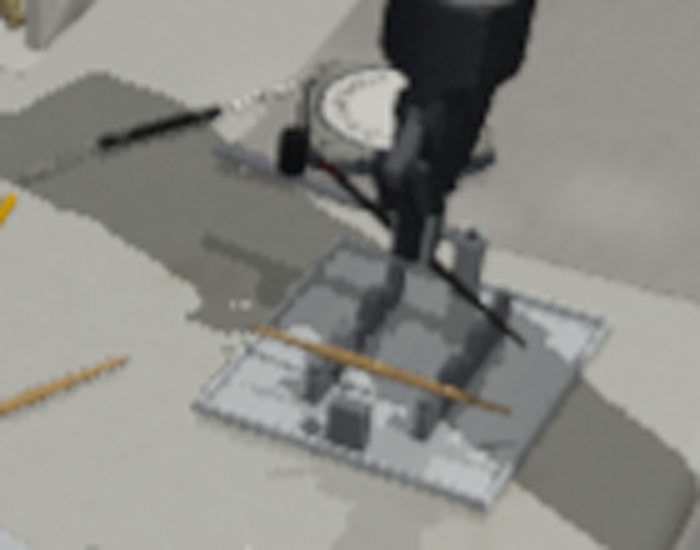

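View pics/t16c.png

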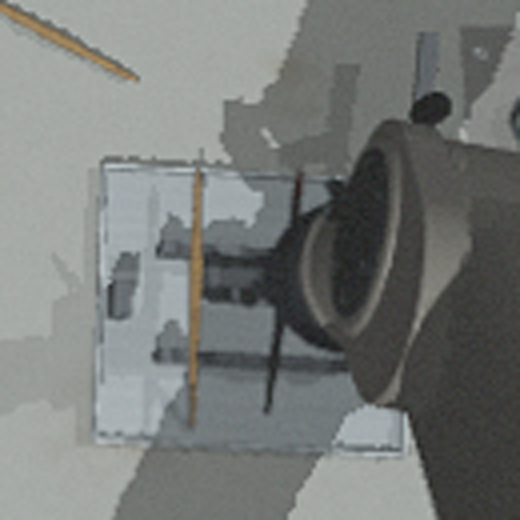

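Run:
```python
from h import *
np.set_printoptions(precision=4,suppress=True)
E_=cast('top',416.75,323,.042);T=cast('top',424.75,263,.120);print(E_,T,(E_+T)/2,np.linalg.norm(E_-T),np.degrees(np.arctan2(*(T-E_)[[1,0]])))
```

```text
[ 0.4064 -0.2047  0.042 ] [ 0.5356 -0.2088  0.12  ] [ 0.471  -0.2067  0.081 ] 0.15092972532373758 -1.8103856966152772
```

The midpoint (0.471, −0.207) and yaw −1.8° match lane 1. Lowering until it touches.

Request:
play_rows(targets=[[-1,0,-12,0],[0,0,0,0],[0,0,-10,0],[0,0,0,0],[0,0,-6,0],[0,0,0,0]])

```text
t: 19.45
eef_pos: [0.4755, -0.206, 0.0627]
orientation: [-0.504, 0.477, -0.494, 0.524]
wrist_force: [0.4, -1.0, -0.3]
grip_width: 0.0071
```

Run:
```python
from h import *
st()
```

```text
t 19.45 pos [ 0.4755 -0.206   0.0627] jawyaw -92.13 ydir [ 0.057 -0.005 -0.998] w 0.0071 F [ 0.39 -0.97 -0.29] q [ 0.45  0.47 -0.18  2.1   0.14  0.53 -1.45]
```

Request:
play_rows(targets=[[-1,0,-5,0],[-2,0,-4,0],[-3,0,-4,0],[-3,0,-4,0],[-3,0,-4,0]])

```text
t: 20.08
eef_pos: [0.4733, -0.2059, 0.0465]
orientation: [-0.508, 0.473, -0.488, 0.529]
wrist_force: [2.5, 2.1, 9.8]
grip_width: 0.0071
```

Run:
```python
from h import *
st()
im=eyes.snapshot('scene'); cv2.imwrite('pics/scene17.png',im[:,:,::-1])
crop('pics/scene17.png','pics/s17c.png',310,160,450,270,5)
```

```text
t 20.07 pos [ 0.4733 -0.2059  0.0465] jawyaw -92.03 ydir [ 0.077 -0.007 -0.997] w 0.0071 F [2.45 2.07 9.84] q [ 0.44  0.49 -0.18  2.12  0.15  0.46 -1.45]
```

View pics/s17c.png

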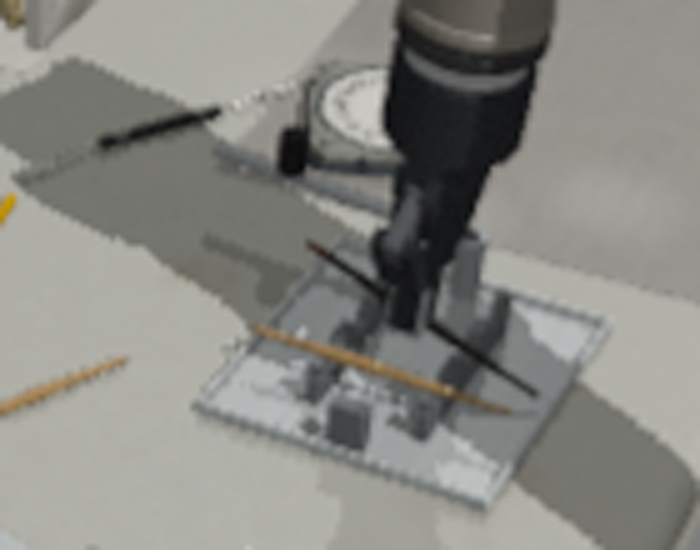

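Request:
play_rows(targets=[[0,0,-4,0],[0,0,-4,0],[-1,0,-4,0],[-1,0,-3,0]])

```text
t: 20.62
eef_pos: [0.4779, -0.2059, 0.0353]
orientation: [-0.511, 0.471, -0.483, 0.532]
wrist_force: [1.6, 1.5, 7.9]
grip_width: 0.0071
```

Run:
```python
from h import *
st()
for n in ('scene','top'):
    im=eyes.snapshot(n); cv2.imwrite(f'pics/{n}18.png',im[:,:,::-1])
crop('pics/scene18.png','pics/s18c.png',310,160,450,270,5)
crop('pics/top18.png','pics/t18c.png',350,220,480,350,4)
```

```text
t 20.62 pos [ 0.4779 -0.2059  0.0353] jawyaw -91.96 ydir [ 0.09  -0.01  -0.996] w 0.0071 F [1.62 1.45 7.86] q [ 0.44  0.52 -0.17  2.13  0.16  0.42 -1.46]
```

View pics/s18c.png

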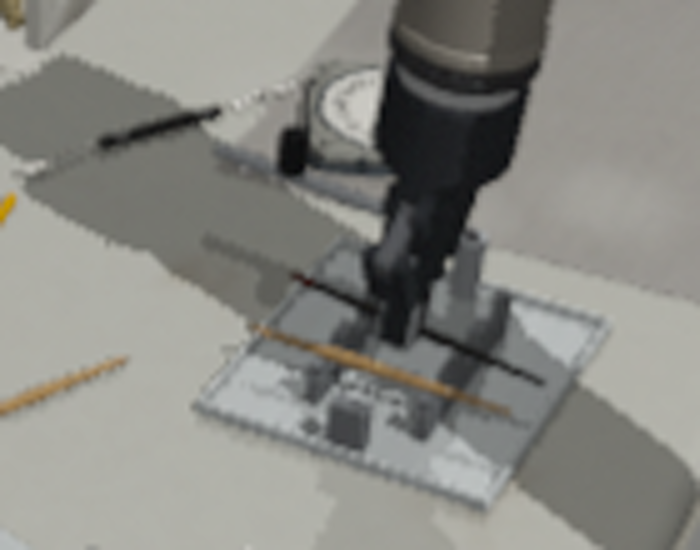

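View pics/t18c.png

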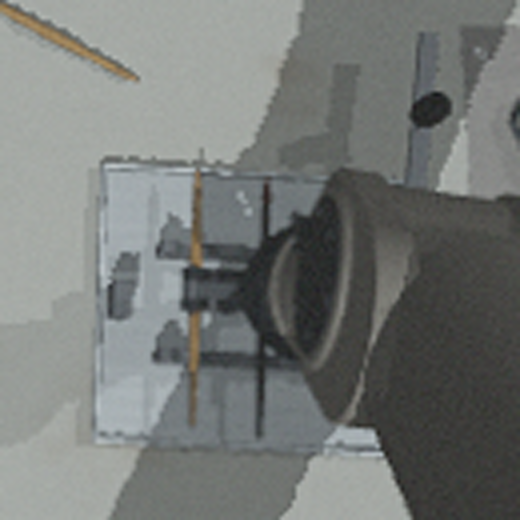

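Run:
```python
from h import *
np.set_printoptions(precision=4,suppress=True)
E_=cast('top',415,329.25,.018);T=cast('top',416.5,264.75,.045);print(E_,T,(E_+T)/2,np.linalg.norm(E_-T),np.degrees(np.arctan2(*(T-E_)[[1,0]])))
```

```text
[ 0.3923 -0.2056  0.018 ] [ 0.5433 -0.2079  0.045 ] [ 0.4678 -0.2068  0.0315] 0.15343908101118586 -0.8791454374767146
```

The midpoint is 2 mm off the lane centre, which is fine. One more press, then release.

Request:
play_rows(targets=[[1,0,-4,0],[0,0,-3,0],[0,0,-2,0]])

```text
t: 21.1
eef_pos: [0.4801, -0.2061, 0.0288]
orientation: [-0.512, 0.47, -0.482, 0.533]
wrist_force: [-10.9, 4.7, 38.9]
grip_width: 0.0071
```

Run:
```python
from h import *
st()
```

```text
t 21.1 pos [ 0.4801 -0.2061  0.0288] jawyaw -91.97 ydir [ 0.092 -0.011 -0.996] w 0.0071 F [-10.86   4.71  38.95] q [ 0.43  0.53 -0.16  2.12  0.17  0.41 -1.47]
```

Request:
play_rows(targets=[[0,0,2,0],[0,0,0,0],[0,0,5,0],[0,0,15,0],[0,0,30,0],[0,0,40,0],[0,0,30,0],[0,0,0,0]], gripper=0.25)

```text
t: 22.1
eef_pos: [0.48, -0.206, 0.158]
orientation: [-0.512, 0.47, -0.482, 0.534]
wrist_force: [-0.1, -0.4, -0.2]
grip_width: 0.0212
```

Run:
```python
from h import *
st()
for n in ('scene','top'):
    im=eyes.snapshot(n); cv2.imwrite(f'pics/{n}19.png',im[:,:,::-1])
crop('pics/scene19.png','pics/s19c.png',310,160,450,270,5)
crop('pics/top19.png','pics/t19c.png',350,220,480,350,4)
```

```text
t 22.1 pos [ 0.48  -0.206  0.158] jawyaw -91.95 ydir [ 0.094 -0.012 -0.996] w 0.0212 F [-0.12 -0.41 -0.16] q [ 0.49  0.31 -0.23  2.06  0.09  0.69 -1.39]
```

View pics/s19c.png

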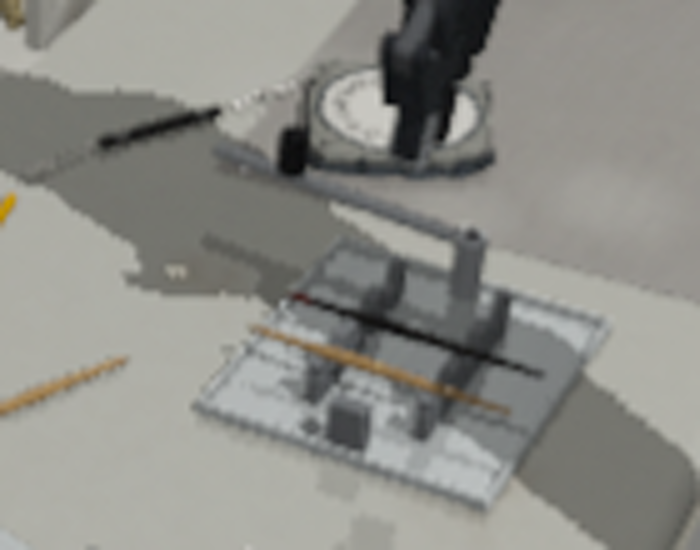

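View pics/t19c.png

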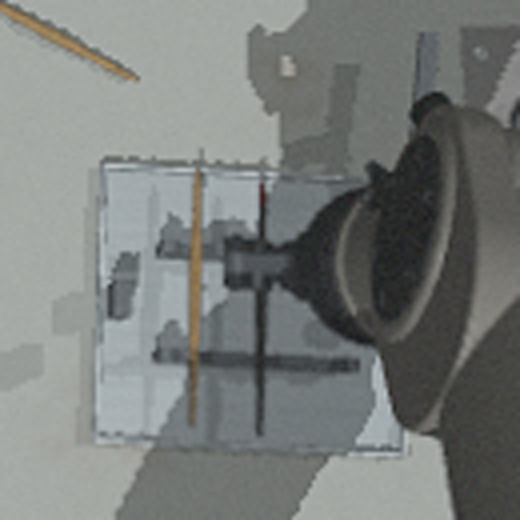

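Both brushes lie flat: a in lane 0, and b in lane 1 from (298,297) to (542,373) in the scene crop. Now brush_c on the bench, which needs a jaw yaw of about −28°.

Request:
play_rows(targets=[[10,8,0,7],[22,18,0,9],[24,20,0,9],[24,20,0,9],[24,20,0,9],[24,20,0,9],[20,14,0,7],[0,0,0,0]], gripper=0.35)

```text
t: 23.2
eef_pos: [0.622, -0.0803, 0.1435]
orientation: [0.708, -0.653, 0.185, -0.194]
wrist_force: [-0.9, 0.6, 0.2]
grip_width: 0.0303
```

Run:
```python
from h import *
st()
```

```text
t 23.2 pos [ 0.622  -0.0803  0.1435] jawyaw -31.1 ydir [ 0.033  0.071 -0.997] w 0.0303 F [-0.89  0.55  0.24] q [ 0.43  0.55 -0.49  1.76  0.23  0.87 -0.69]
```

Request:
play_rows(targets=[[26,11,0,3],[0,0,0,0],[0,0,-30,0],[0,0,-20,0],[0,0,0,0]])

```text
t: 23.82
eef_pos: [0.6414, -0.0739, 0.0875]
orientation: [0.71, -0.659, 0.175, -0.176]
wrist_force: [0.7, 0.3, 0.4]
grip_width: 0.03
```

Run:
```python
from h import *
st()
for n in ('scene','top'):
    im=eyes.snapshot(n); cv2.imwrite(f'pics/{n}20.png',im[:,:,::-1])
crop('pics/scene20.png','pics/s20c.png',260,170,400,275,5)
crop('pics/top20.png','pics/t20c.png',300,180,430,280,5)
```

```text
t 23.82 pos [ 0.6414 -0.0739  0.0875] jawyaw -28.72 ydir [ 0.019  0.069 -0.997] w 0.03 F [0.75 0.27 0.37] q [ 0.38  0.65 -0.46  1.73  0.28  0.81 -0.69]
```

View pics/s20c.png

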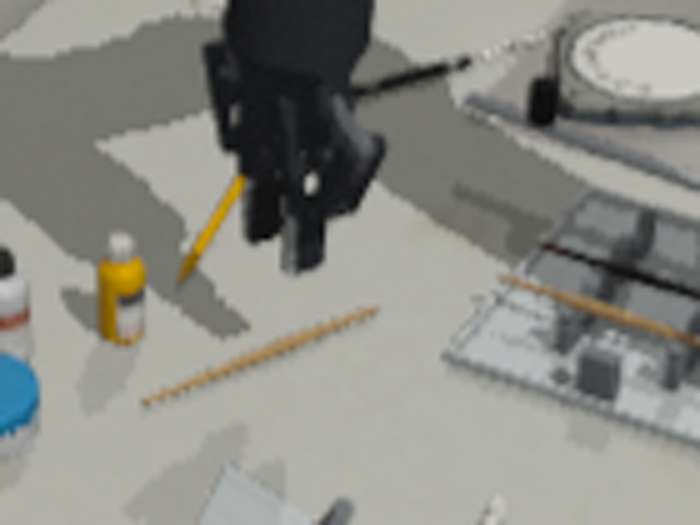

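View pics/t20c.png

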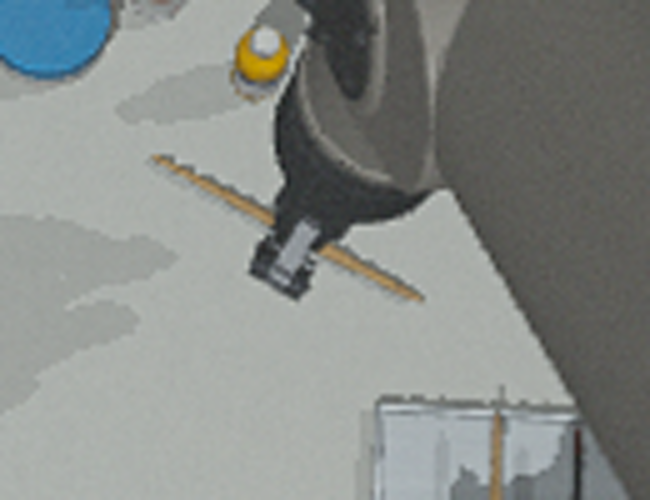

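The scene view shows the jaws perpendicular to brush_c and still above it. I'll fine-position and lower.

Request:
play_rows(targets=[[8,5,0,1],[0,0,0,0],[0,0,-20,0],[0,0,0,0],[0,0,-15,0],[0,0,0,0]])

```text
t: 24.68
eef_pos: [0.6525, -0.0684, 0.0538]
orientation: [0.712, -0.66, 0.167, -0.171]
wrist_force: [0.5, -0.7, 0.4]
grip_width: 0.0301
```

Run:
```python
from h import *
st()
for n in ('scene','top'):
    im=eyes.snapshot(n); cv2.imwrite(f'pics/{n}21.png',im[:,:,::-1])
crop('pics/scene21.png','pics/s21c.png',260,170,400,275,5)
crop('pics/top21.png','pics/t21c.png',300,180,430,280,5)
```

```text
t 24.68 pos [ 0.6525 -0.0684  0.0538] jawyaw -27.66 ydir [ 0.024  0.069 -0.997] w 0.0301 F [ 0.49 -0.73  0.36] q [ 0.36  0.71 -0.45  1.72  0.31  0.76 -0.7 ]
```

View pics/s21c.png

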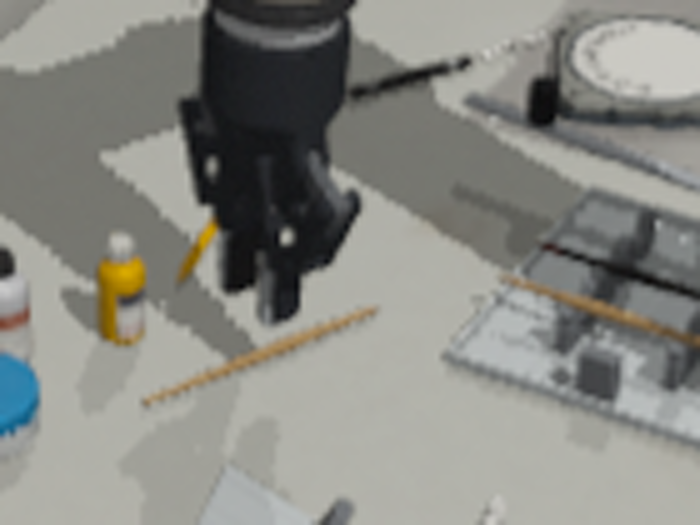

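View pics/t21c.png

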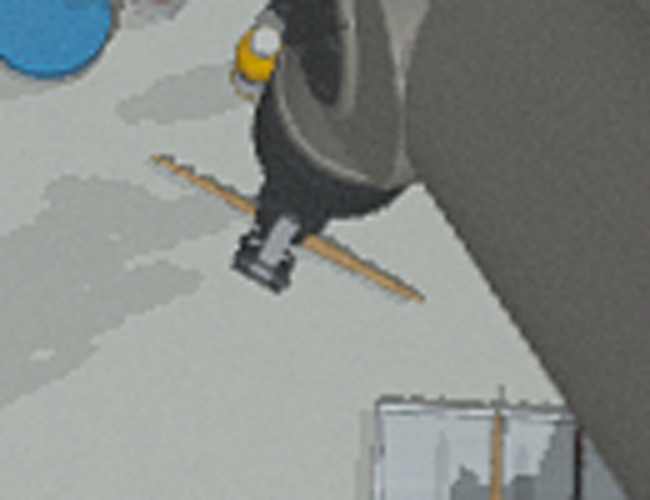

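Request:
play_rows(targets=[[-2,0,-15,0],[0,0,0,0],[0,0,-11,0],[0,0,0,0],[0,0,0,0]])

```text
t: 25.4
eef_pos: [0.6522, -0.0682, 0.0281]
orientation: [0.712, -0.66, 0.165, -0.173]
wrist_force: [0.2, 0.1, 0.8]
grip_width: 0.0299
```

Run:
```python
from h import *
st()
for n in ('scene','top'):
    im=eyes.snapshot(n); cv2.imwrite(f'pics/{n}22.png',im[:,:,::-1])
crop('pics/scene22.png','pics/s22c.png',260,170,400,275,5)
```

```text
t 25.4 pos [ 0.6522 -0.0682  0.0281] jawyaw -27.66 ydir [ 0.028  0.069 -0.997] w 0.0299 F [0.25 0.09 0.81] q [ 0.35  0.74 -0.43  1.74  0.33  0.72 -0.71]
```

View pics/s22c.png

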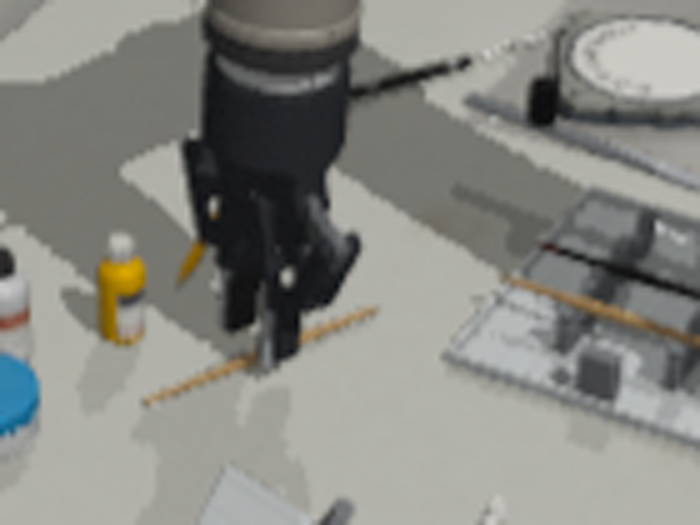

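Request:
play_rows(targets=[[-2,0,-5,0],[0,0,0,0],[0,0,-3,0],[0,0,0,0]])

```text
t: 26.0
eef_pos: [0.6501, -0.0684, 0.02]
orientation: [0.712, -0.66, 0.165, -0.173]
wrist_force: [-0.9, -0.2, -0.5]
grip_width: 0.0296
```

Run:
```python
from h import *
st()
```

```text
t 26.0 pos [ 0.6501 -0.0684  0.02  ] jawyaw -27.67 ydir [ 0.028  0.069 -0.997] w 0.0296 F [-0.87 -0.23 -0.48] q [ 0.35  0.75 -0.43  1.74  0.34  0.7  -0.71]
```

Request:
play_rows(targets=[[0,0,0,0],[0,0,0,0],[0,0,0,0],[0,0,0,0]], gripper=0, grip_force=30)

```text
t: 26.5
eef_pos: [0.6503, -0.0684, 0.0202]
orientation: [0.712, -0.66, 0.165, -0.173]
wrist_force: [0.2, 0.5, -0.6]
grip_width: 0.0069
```

Run:
```python
from h import *
st()
```

```text
t 26.5 pos [ 0.6503 -0.0684  0.0202] jawyaw -27.67 ydir [ 0.028  0.069 -0.997] w 0.0069 F [ 0.15  0.48 -0.56] q [ 0.35  0.75 -0.43  1.74  0.34  0.7  -0.71]
```

Request:
play_rows(targets=[[0,0,10,0],[0,0,25,0],[0,0,40,0],[0,0,40,0],[-5,-5,20,5],[-13,-13,0,9],[-15,-14,0,10],[-15,-14,0,10]])

```text
t: 27.5
eef_pos: [0.6021, -0.1129, 0.1657]
orientation: [0.731, -0.679, -0.045, 0.049]
wrist_force: [-0.3, -0.1, 0.7]
grip_width: 0.0069
```

Run:
```python
from h import *
st()
for n in ('scene','top'):
    im=eyes.snapshot(n); cv2.imwrite(f'pics/{n}23.png',im[:,:,::-1])
crop('pics/scene23.png','pics/s23c.png',260,130,440,265,4)
```

```text
t 27.5 pos [ 0.6021 -0.1129  0.1657] jawyaw 7.59 ydir [-0.011  0.072 -0.997] w 0.0069 F [-0.33 -0.11  0.74] q [ 0.6   0.56 -0.66  1.73  0.31  0.98 -0.03]
```

View pics/s23c.png

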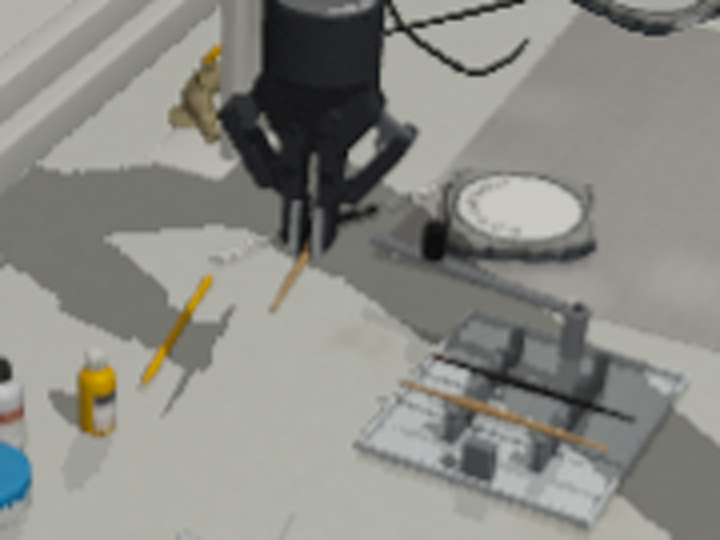

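Brush_c is held level. Turning the rest of the way and moving to lane 2.

Request:
play_rows(targets=[[-16,-15,0,10],[-16,-15,0,10],[-16,-15,0,10],[-16,-15,0,10],[-16,-15,0,10],[-16,-15,0,10],[-16,-15,0,9],[-8,-8,0,5]])

```text
t: 28.6
eef_pos: [0.4841, -0.2243, 0.1691]
orientation: [0.553, -0.515, -0.448, 0.478]
wrist_force: [-0.3, -0.6, -0.0]
grip_width: 0.0066
```

Request:
play_rows(targets=[[0,0,0,0],[0,0,0,0]])

```text
t: 28.85
eef_pos: [0.4851, -0.2237, 0.1696]
orientation: [0.554, -0.517, -0.446, 0.476]
wrist_force: [-0.5, -0.0, -1.2]
grip_width: 0.0067
```

Run:
```python
from h import *
st()
```

```text
t 28.85 pos [ 0.4851 -0.2237  0.1696] jawyaw 81.38 ydir [-0.066  0.012 -0.998] w 0.0067 F [-0.47 -0.   -1.21] q [ 1.03  0.55 -0.95  1.88  0.51  1.06  1.28]
```

Request:
play_rows(targets=[[-12,-14,0,4],[-7,-8,0,2],[0,0,0,0],[0,0,-40,0],[0,0,-20,0],[0,0,0,0]])

```text
t: 29.6
eef_pos: [0.4712, -0.2416, 0.1102]
orientation: [0.528, -0.496, -0.473, 0.501]
wrist_force: [-0.0, 0.5, -0.7]
grip_width: 0.0067
```

Run:
```python
from h import *
st()
for n in ('scene','top'):
    im=eyes.snapshot(n); cv2.imwrite(f'pics/{n}24.png',im[:,:,::-1])
crop('pics/scene24.png','pics/s24c.png',310,160,450,270,5)
crop('pics/top24.png','pics/t24c.png',350,220,480,350,4)
```

```text
t 29.6 pos [ 0.4712 -0.2416  0.1102] jawyaw 87.13 ydir [-0.061  0.005 -0.998] w 0.0067 F [-0.01  0.52 -0.68] q [ 1.04  0.62 -0.91  1.93  0.61  0.96  1.34]
```

View pics/s24c.png

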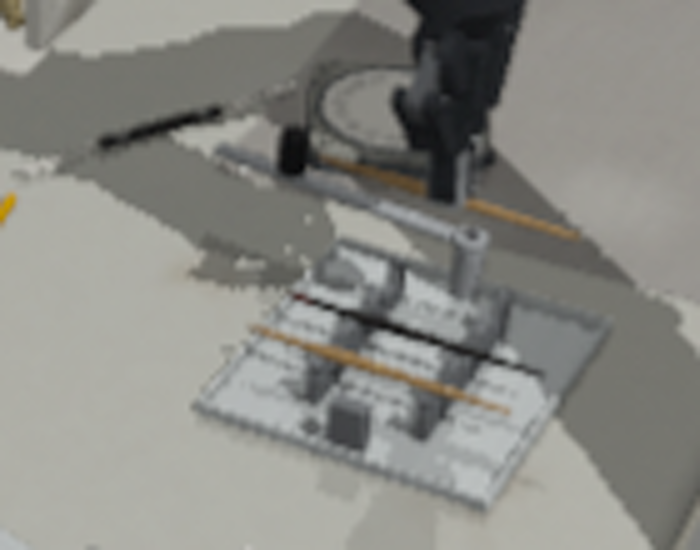

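View pics/t24c.png

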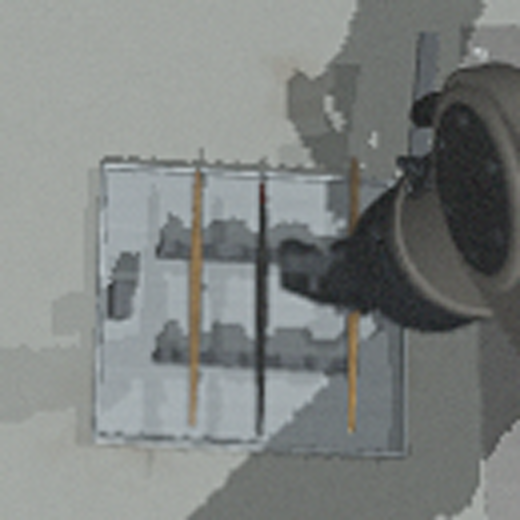

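Run:
```python
from h import *
np.set_printoptions(precision=4,suppress=True)
def rep(t,e,z):
    E_=cast('top',*e,z);T=cast('top',*t,z);print(E_,T,(E_+T)/2,np.linalg.norm(E_-T),np.degrees(np.arctan2(*(T-E_)[[1,0]])))
rep((438.5,260),(437.75,327.75),.094)
rep((399.7,263),(398,326.3),.025)
rep((415.7,265),(415,328.7),.025)
print(tri(438.5,260,310+320/5,160+158/5),tri(437.75,327.75,310+577/5,160+236/5))
```

```text
[ 0.3949 -0.2391  0.094 ] [ 0.547  -0.2473  0.094 ] [ 0.471  -0.2432  0.094 ] 0.15230394233286473 -3.0766449041783845
[ 0.3989 -0.1638  0.025 ] [ 0.5504 -0.1717  0.025 ] [ 0.4746 -0.1677  0.025 ] 0.15172085839281896 -2.9933700225706983
[ 0.3935 -0.204   0.025 ] [ 0.5459 -0.2107  0.025 ] [ 0.4697 -0.2074  0.025 ] 0.1525005857918665 -2.4867041293418817
(array([ 0.5485, -0.2484,  0.0896]), np.float64(0.0015759439929586853)) (array([ 0.3961, -0.24  ,  0.0898]), np.float64(0.002206538669899296))
```

Request:
play_rows(targets=[[-2,-4,0,0],[0,0,0,0],[0,0,-25,0],[0,0,0,0],[0,0,-20,0],[0,0,0,0]])

```text
t: 30.45
eef_pos: [0.4725, -0.2478, 0.0696]
orientation: [0.526, -0.5, -0.473, 0.5]
wrist_force: [0.0, -0.4, 0.0]
grip_width: 0.0069
```

Run:
```python
from h import *
st()
for n in ('scene','top'):
    im=eyes.snapshot(n); cv2.imwrite(f'pics/{n}25.png',im[:,:,::-1])
crop('pics/scene25.png','pics/s25c.png',310,160,450,270,5)
crop('pics/top25.png','pics/t25c.png',350,220,480,350,4)
```

```text
t 30.45 pos [ 0.4725 -0.2478  0.0696] jawyaw 87.0 ydir [-0.053  0.    -0.999] w 0.0069 F [ 0.03 -0.37  0.04] q [ 1.01  0.68 -0.86  1.95  0.68  0.89  1.29]
```

View pics/s25c.png

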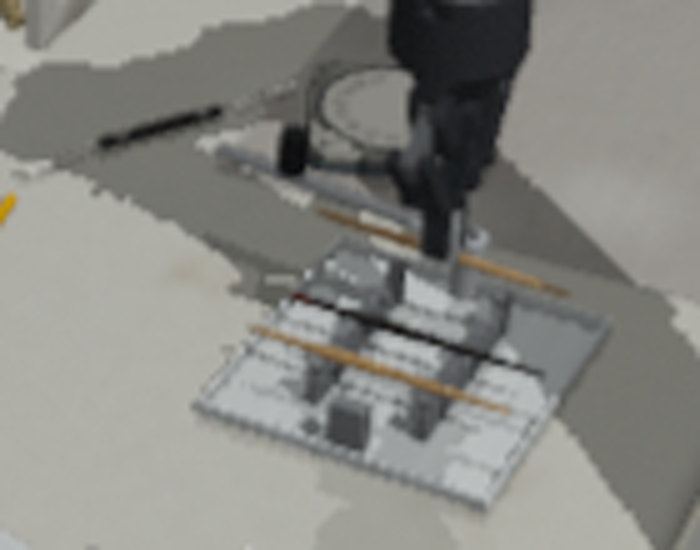

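View pics/t25c.png

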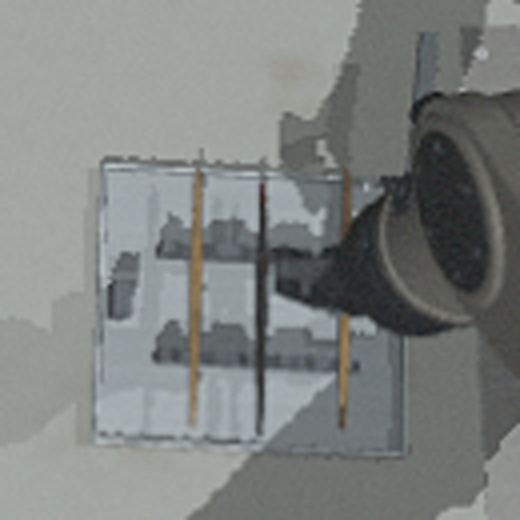

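Run:
```python
from h import *
np.set_printoptions(precision=4,suppress=True)
def rep(t,e,z):
    E_=cast('top',*e,z);T=cast('top',*t,z);print(E_,T,(E_+T)/2,np.linalg.norm(E_-T),np.degrees(np.arctan2(*(T-E_)[[1,0]])))
rep((436.5,262.5),(435.5,326.75),.053)
```

```text
[ 0.3978 -0.2455  0.053 ] [ 0.5479 -0.2541  0.053 ] [ 0.4729 -0.2498  0.053 ] 0.1503722301003954 -3.2791903091450645
```

Request:
play_rows(targets=[[-3,2,-10,0],[0,0,0,0],[0,0,-10,0],[0,0,0,0]], grip_force=20)

```text
t: 31.05
eef_pos: [0.4711, -0.2459, 0.0504]
orientation: [0.524, -0.501, -0.474, 0.499]
wrist_force: [0.2, 0.8, -1.1]
grip_width: 0.0071
```

Run:
```python
from h import *
st()
```

```text
t 31.05 pos [ 0.4711 -0.2459  0.0504] jawyaw 87.01 ydir [-0.049 -0.001 -0.999] w 0.0071 F [ 0.25  0.79 -1.14] q [ 0.99  0.7  -0.84  1.97  0.71  0.85  1.26]
```

Request:
play_rows(targets=[[-1,0,-6,0],[0,0,0,0],[0,0,-2,0],[0,0,0,0]])

```text
t: 31.55
eef_pos: [0.4702, -0.2458, 0.042]
orientation: [0.524, -0.501, -0.474, 0.499]
wrist_force: [-0.3, 0.5, 0.6]
grip_width: 0.0068
```

Run:
```python
from h import *
st()
for n in ('scene','top'):
    im=eyes.snapshot(n); cv2.imwrite(f'pics/{n}26.png',im[:,:,::-1])
crop('pics/scene26.png','pics/s26c.png',310,160,450,270,5)
```

```text
t 31.55 pos [ 0.4702 -0.2458  0.042 ] jawyaw 87.01 ydir [-0.049 -0.001 -0.999] w 0.0068 F [-0.32  0.53  0.59] q [ 0.99  0.71 -0.83  1.97  0.72  0.84  1.25]
```

View pics/s26c.png

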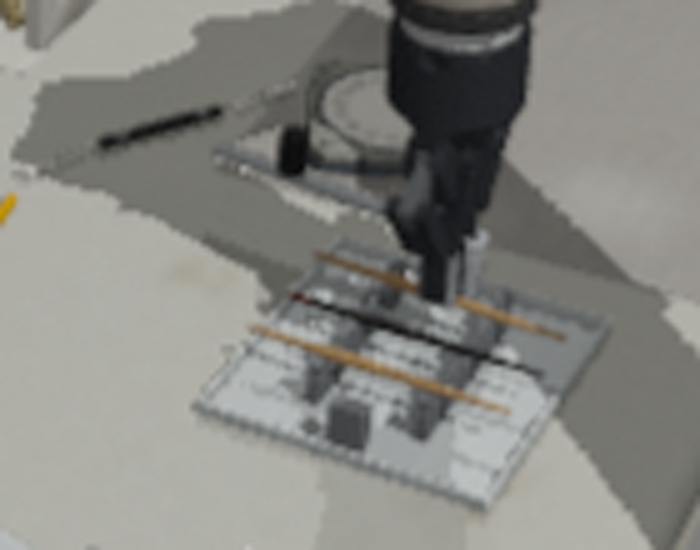

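Request:
play_rows(targets=[[0,0,-2,0],[0,0,0,0]])

```text
t: 31.9
eef_pos: [0.4706, -0.2457, 0.0413]
orientation: [0.524, -0.501, -0.474, 0.5]
wrist_force: [-2.4, 1.5, 2.9]
grip_width: 0.0068
```

Request:
play_rows(targets=[[0,0,0,0],[0,0,0,0],[0,0,5,0],[0,0,15,0],[0,0,30,0],[0,0,40,0],[0,0,30,0],[0,0,0,0]], gripper=0.22)

```text
t: 32.9
eef_pos: [0.4711, -0.2451, 0.1687]
orientation: [0.523, -0.502, -0.474, 0.5]
wrist_force: [0.2, -0.1, -0.7]
grip_width: 0.0186
```

Run:
```python
from h import *
st()
for n in ('scene','top'):
    im=eyes.snapshot(n); cv2.imwrite(f'pics/{n}27.png',im[:,:,::-1])
crop('pics/scene27.png','pics/s27c.png',310,160,450,270,5)
crop('pics/top27.png','pics/t27c.png',350,210,480,340,4)
```

```text
t 32.9 pos [ 0.4711 -0.2451  0.1687] jawyaw 87.09 ydir [-0.047 -0.003 -0.999] w 0.0186 F [ 0.24 -0.09 -0.66] q [ 1.1   0.54 -0.98  1.9   0.53  1.03  1.4 ]
```

View pics/s27c.png

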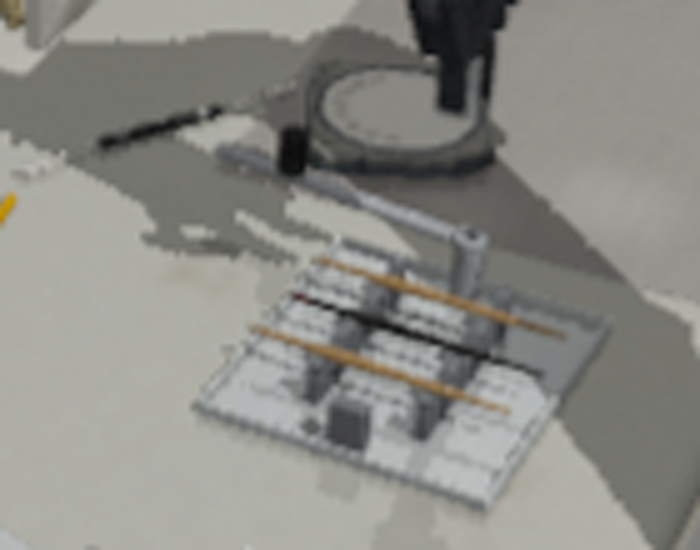

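View pics/t27c.png

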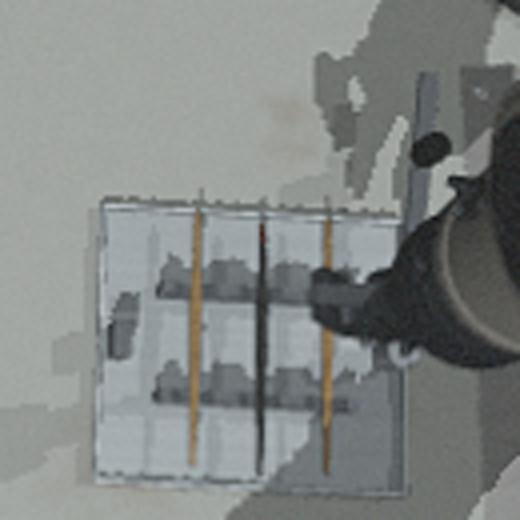

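All three brushes lie flat and parallel in their lanes. The bar is still beside the lanes, with the knob at top crop (431,150). Measuring the knob and the brushes.

Run:
```python
from h import *
np.set_printoptions(precision=4,suppress=True)
def rep(t,e,z):
    E_=cast('top',*e,z);T=cast('top',*t,z);m=(E_+T)/2;print('brush mid',m[:2],np.linalg.norm(E_-T),np.degrees(np.arctan2(*(T-E_)[[1,0]])))
rep((350+199/4,210+212/4),(350+192/4,210+464/4),.025)
rep((350+262.5/4,210+222/4),(350+260/4,210+472/4),.025)
rep((350+328/4,210+212/4),(350+326/4,210+472/4),.025)
print('knob cast',cast('top',457.75,247.5,.056),tri(457.75,247.5,310+293/5,160+150/5))
pin=np.array([.467,-.2895])
for z in (.05,): print('disc edge',cast('top',477.5,252,.03))
k=cast('top',457.75,247.5,.056)[:2]; d=k-pin; print(np.hypot(*d),np.degrees(np.arctan2(d[1],d[0])))
```

```text
brush mid [ 0.475  -0.1678] 0.15102896768132054 -3.047356383960797
brush mid [ 0.4699 -0.2073] 0.14962916905059007 -2.4290267424004983
brush mid [ 0.4733 -0.2472] 0.15603200374128756 -2.713345442758146
knob cast [ 0.5842 -0.3062  0.056 ] (array([ 0.5861, -0.3075,  0.0513]), np.float64(0.0019751141173352947))
disc edge [ 0.5787 -0.3634  0.03  ]
0.11838125038465415 -8.09359463439792
```

Request:
play_rows(targets=[[0,0,0,-10],[0,0,0,-10],[0,0,0,-10],[0,0,0,-10],[5,-3,0,-10],[10,-6,0,-10],[10,-6,0,-10],[10,-6,0,-10]], gripper=0.33)

```text
t: 34.0
eef_pos: [0.4977, -0.2639, 0.1561]
orientation: [0.73, -0.683, -0.023, 0.033]
wrist_force: [0.2, -0.0, 0.3]
grip_width: 0.0285
```

Request:
play_rows(targets=[[10,-6,0,-10],[10,-6,0,-10],[10,-6,0,-10],[10,-6,0,-10],[10,-6,0,-10],[10,-6,0,-10],[5,0,0,-10],[0,0,0,-5]])

```text
t: 35.0
eef_pos: [0.5576, -0.2988, 0.1433]
orientation: [0.592, -0.544, 0.417, -0.425]
wrist_force: [0.3, -0.2, -0.4]
grip_width: 0.028
```

Run:
```python
from h import *
st()
```

```text
t 35.0 pos [ 0.5576 -0.2988  0.1433] jawyaw -73.01 ydir [ 0.049  0.047 -0.998] w 0.028 F [ 0.33 -0.18 -0.44] q [ 0.65  0.53 -0.31  1.75  0.12  0.86 -0.97]
```

Request:
play_rows(targets=[[12,-3,0,-10],[10,-3,0,-8],[4,-1,0,-5],[0,0,0,0],[0,0,0,0]])

```text
t: 35.62
eef_pos: [0.5796, -0.304, 0.1357]
orientation: [-0.49, 0.45, -0.524, 0.533]
wrist_force: [-0.7, 0.5, 0.4]
grip_width: 0.0279
```

Run:
```python
from h import *
st()
```

```text
t 35.62 pos [ 0.5796 -0.304   0.1357] jawyaw -96.63 ydir [ 0.051  0.028 -0.998] w 0.0279 F [-0.74  0.46  0.39] q [ 0.55  0.55 -0.19  1.72  0.07  0.84 -1.35]
```

Request:
play_rows(targets=[[4,-3,-15,-1],[0,0,0,0],[0,0,-15,0],[0,0,0,0]])

```text
t: 36.12
eef_pos: [0.5825, -0.3073, 0.1022]
orientation: [-0.485, 0.445, -0.528, 0.536]
wrist_force: [0.2, 0.8, 0.4]
grip_width: 0.0283
```

Run:
```python
from h import *
st()
for n in ('scene','top'):
    im=eyes.snapshot(n); cv2.imwrite(f'pics/{n}28.png',im[:,:,::-1])
crop('pics/scene28.png','pics/s28c.png',310,130,450,250,5)
crop('pics/top28.png','pics/t28c.png',350,210,500,340,4)
```

```text
t 36.12 pos [ 0.5825 -0.3073  0.1022] jawyaw -97.63 ydir [ 0.049  0.029 -0.998] w 0.0283 F [0.15 0.79 0.36] q [ 0.54  0.6  -0.18  1.72  0.08  0.79 -1.37]
```

View pics/s28c.png

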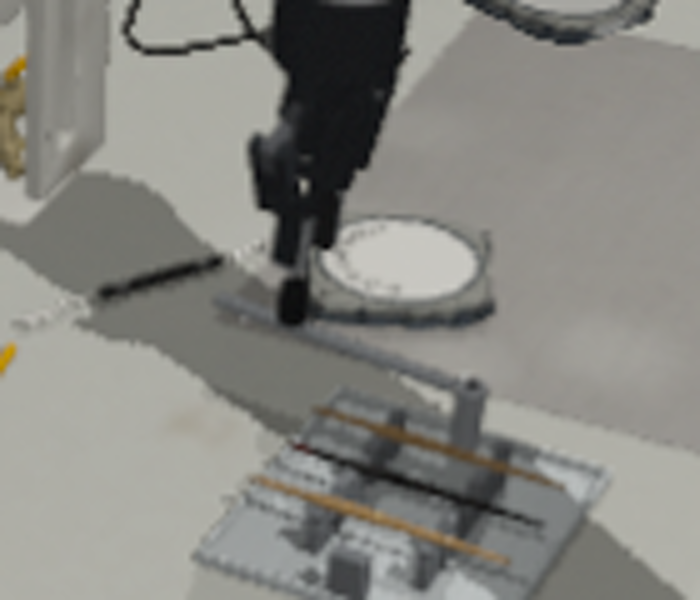

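View pics/t28c.png

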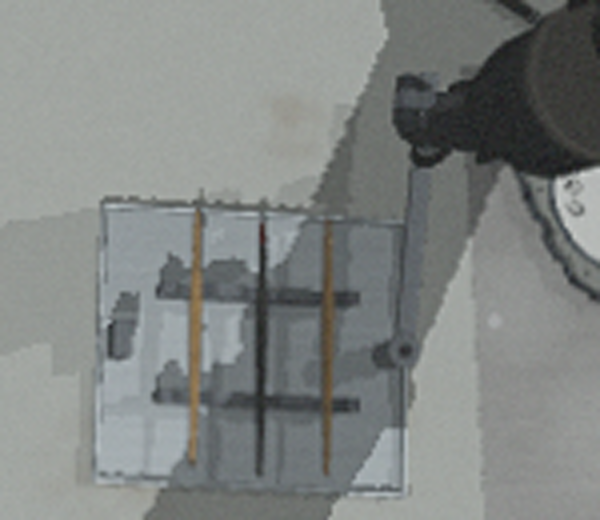

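Run:
```python
from h import *
np.set_printoptions(precision=2,suppress=True)
t=np.radians(-97.63);j=np.array([np.cos(t),np.sin(t),0])
c=np.array([.5825,-.3073,.1022])+.016*np.array([.049,.029,-.998])
for s in (-1,1):
    p=proj('scene',c+s*j*.0213);q=proj('top',c+s*j*.0213)
    print('finger tip mid',(p-[310,130])*5,(q-[350,210])*4)
for z in (.042,.056,.069):
    print('knob',(proj('scene',[.5842,-.3062,z])-[310,130])*5,(proj('top',[.5842,-.3062,z])-[350,210])*4)
```

```text
finger tip mid [284.64 266.32] [412.7  136.33]
finger tip mid [321.21 235.55] [484.96 146.71]
knob [295.65 315.49] [423.66 154.47]
knob [297.39 295.3 ] [431.05 150.  ]
knob [299.02 276.35] [438.1  145.76]
```

Request:
play_rows(targets=[[2,1,-10,0],[0,0,0,0],[0,0,-8,0],[0,0,0,0]])

```text
t: 36.72
eef_pos: [0.5863, -0.3068, 0.0854]
orientation: [-0.486, 0.445, -0.527, 0.537]
wrist_force: [0.2, -0.3, 0.4]
grip_width: 0.0283
```

Run:
```python
from h import *
st()
for n in ('scene','top'):
    im=eyes.snapshot(n); cv2.imwrite(f'pics/{n}29.png',im[:,:,::-1])
crop('pics/scene29.png','pics/s29c.png',330,150,430,230,7)
```

```text
t 36.73 pos [ 0.5863 -0.3068  0.0854] jawyaw -97.61 ydir [ 0.053  0.027 -0.998] w 0.0283 F [ 0.23 -0.27  0.4 ] q [ 0.54  0.62 -0.18  1.73  0.09  0.76 -1.37]
```

View pics/s29c.png

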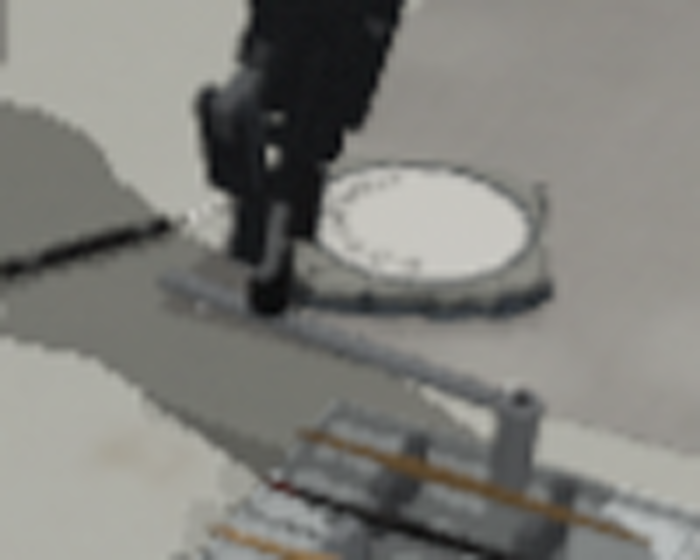

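Run:
```python
from h import *
t=np.radians(-97.61);j=np.array([np.cos(t),np.sin(t),0]);w=np.array([-np.sin(t),np.cos(t),0])
big=cv2.resize(cv2.imread('pics/scene29.png')[150:230,330:430],None,fx=7,fy=7,interpolation=cv2.INTER_CUBIC)
def P(p): 
    q=proj('scene',p);return (int((q[0]-330+.5)*7),int((q[1]-150+.5)*7))
d=np.array([.053,.027,-.998]);c=np.array([.5863,-.3068,.0854])+.0155*d
for s,col in ((-1,(0,0,255)),(1,(0,255,0))):
    r=[c+s*j*a+w*b for a,b in ((.014,-.011),(.014,.011),(.0285,.011),(.0285,-.011))]
    cv2.polylines(big,[np.array([P(x) for x in r])],True,col,1)
for z in (.042,.069):
    cv2.polylines(big,[np.array([P([.585+.009*np.cos(a),-.306+.009*np.sin(a),z]) for a in np.linspace(0,6.28,20)])],True,(255,0,255),1)
cv2.imwrite('pics/o29.png',big)
```

```text
(no output)
```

View pics/o29.png

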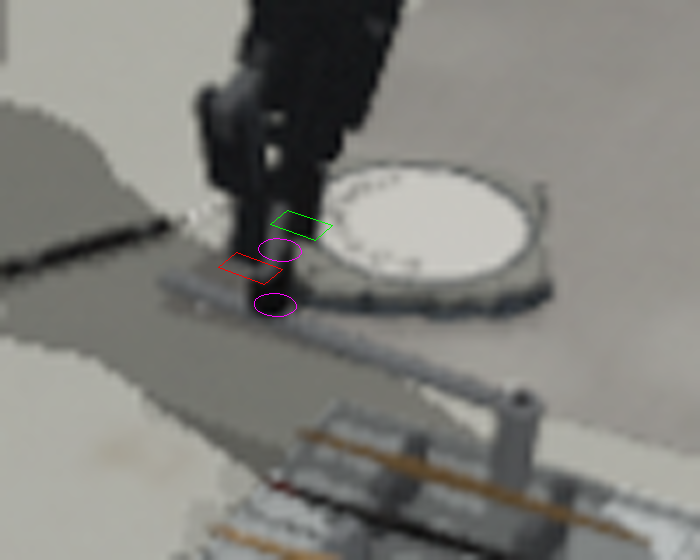

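Request:
play_rows(targets=[[0,2,0,0],[0,0,0,0],[0,0,-8,0],[0,0,0,0]], gripper=0.42)

```text
t: 37.33
eef_pos: [0.5871, -0.305, 0.0782]
orientation: [-0.486, 0.444, -0.526, 0.538]
wrist_force: [-0.6, 0.4, 0.1]
grip_width: 0.0359
```

Run:
```python
from h import *
st()
for n in ('scene','top'):
    im=eyes.snapshot(n); cv2.imwrite(f'pics/{n}30.png',im[:,:,::-1])
crop('pics/scene30.png','pics/s30c.png',330,150,430,230,7)
```

```text
t 37.33 pos [ 0.5871 -0.305   0.0782] jawyaw -97.62 ydir [ 0.056  0.026 -0.998] w 0.0359 F [-0.64  0.39  0.08] q [ 0.53  0.63 -0.18  1.73  0.09  0.74 -1.38]
```

View pics/s30c.png

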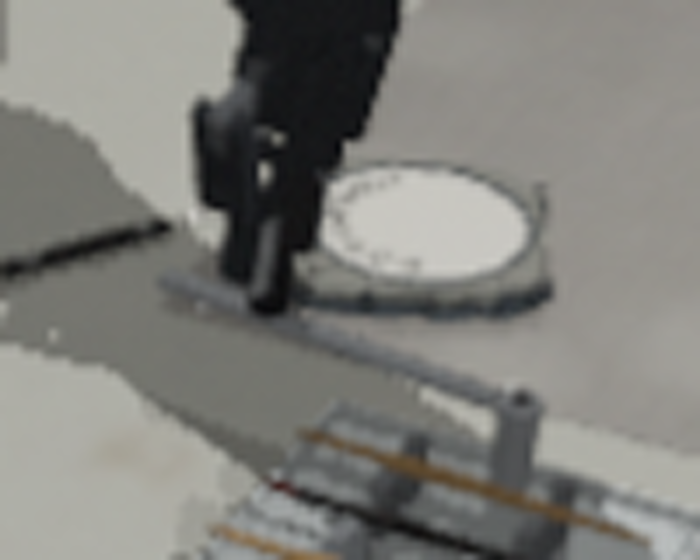

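Request:
play_rows(targets=[[0,0,-7,0],[0,0,0,0],[0,0,-5,0],[0,0,0,0]])

```text
t: 37.92
eef_pos: [0.5877, -0.3053, 0.0661]
orientation: [-0.486, 0.444, -0.526, 0.539]
wrist_force: [0.4, 0.2, 0.2]
grip_width: 0.0355
```

Run:
```python
from h import *
st()
for n in ('scene','top'):
    im=eyes.snapshot(n); cv2.imwrite(f'pics/{n}31.png',im[:,:,::-1])
crop('pics/scene31.png','pics/s31c.png',330,150,430,230,7)
```

```text
t 37.92 pos [ 0.5877 -0.3053  0.0661] jawyaw -97.62 ydir [ 0.057  0.025 -0.998] w 0.0355 F [0.43 0.25 0.24] q [ 0.53  0.65 -0.18  1.74  0.09  0.72 -1.38]
```

View pics/s31c.png

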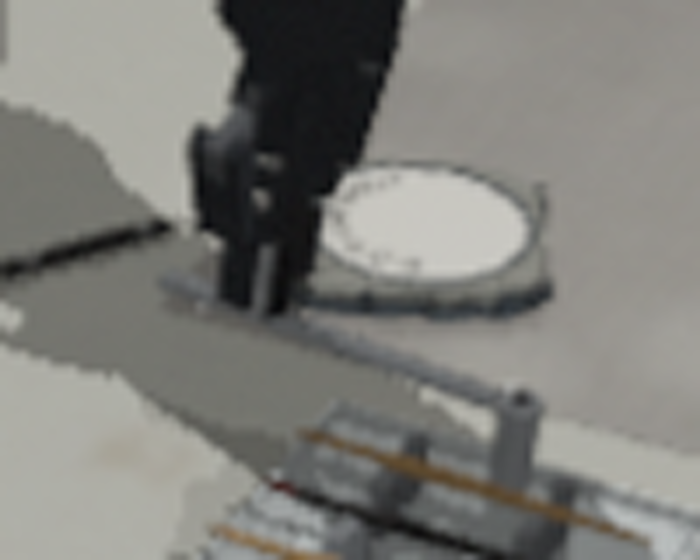

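Request:
play_rows(targets=[[0,0,0,0],[0,0,0,0]], gripper=0.28)

```text
t: 38.28
eef_pos: [0.5883, -0.3056, 0.0669]
orientation: [-0.486, 0.444, -0.525, 0.539]
wrist_force: [0.5, 0.0, -0.0]
grip_width: 0.0236
```

```bash
cat >> h.py <<'E'
PIN=np.array([.467,-.2895])
def arc(step,n,r=.120):
    s=arm.sense();p=s['eef_pos'][:2];d=p-PIN;a0=np.degrees(np.arctan2(d[1],d[0]));print('r',np.hypot(*d),'ang',a0)
    prev=p
    for i in range(1,n+1):
        a=np.radians(a0+step*i);q=PIN+r*np.array([np.cos(a),np.sin(a)]);print(np.round((q-prev)*1000,1),end=' ');prev=q
    print()
E
python3 - <<'E'
from h import *
st();arc(6,6)
E
```

```text
t 38.27 pos [ 0.5883 -0.3056  0.0669] jawyaw -97.63 ydir [ 0.058  0.025 -0.998] w 0.0236 F [ 0.46  0.02 -0.01] q [ 0.53  0.65 -0.18  1.74  0.09  0.72 -1.38]
r 0.12235861254708354 ang -7.57247237495375
[-1.3 12.8] [-0.3 12.6] [-1.6 12.5] [-2.9 12.2] [-4.2 11.8] [-5.4 11.3]
```

Request:
play_rows(targets=[[-1,12,0,6],[0,12,0,6],[-2,12,0,6],[-3,12,0,6],[-4,12,0,6]])

```text
t: 38.9
eef_pos: [0.579, -0.2469, 0.068]
orientation: [0.612, -0.568, 0.387, -0.392]
wrist_force: [0.3, -1.0, -1.6]
grip_width: 0.0239
```

Run:
```python
from h import *
st();arc(6,6)
```

```text
t 38.9 pos [ 0.579  -0.2469  0.068 ] jawyaw -66.83 ydir [ 0.041  0.048 -0.998] w 0.0239 F [ 0.29 -1.05 -1.57] q [ 0.57  0.63 -0.33  1.8   0.2   0.73 -1.01]
r 0.11986492314232466 ang 20.830928152094945
[-4.9 11.5] [-6.2 10.9] [-7.4 10.2] [-8.4  9.4] [-9.3  8.4] [-10.1   7.4]
```

Request:
play_rows(targets=[[-5,11,0,5],[-6,11,0,6],[-7,10,0,6],[-8,9,0,6],[-9,8,0,6]])

```text
t: 39.52
eef_pos: [0.5446, -0.1975, 0.069]
orientation: [0.693, -0.648, 0.225, -0.222]
wrist_force: [0.2, -0.7, 0.1]
grip_width: 0.0238
```

Run:
```python
from h import *
st();arc(6,6)
for n in ('scene','top'):
    im=eyes.snapshot(n); cv2.imwrite(f'pics/{n}32.png',im[:,:,::-1])
crop('pics/scene32.png','pics/s32c.png',310,140,450,250,5)
```

```text
t 39.52 pos [ 0.5446 -0.1975  0.069 ] jawyaw -36.87 ydir [ 0.016  0.061 -0.998] w 0.0238 F [ 0.19 -0.74  0.1 ] q [ 0.63  0.6  -0.47  1.89  0.3   0.72 -0.64]
r 0.12038654504556472 ang 49.87096588091253
[-10.3   7.3] [-10.8   6.5] [-11.4   5.3] [-11.9   4.1] [-12.2   2.9] [-12.5   1.6]
```

View pics/s32c.png

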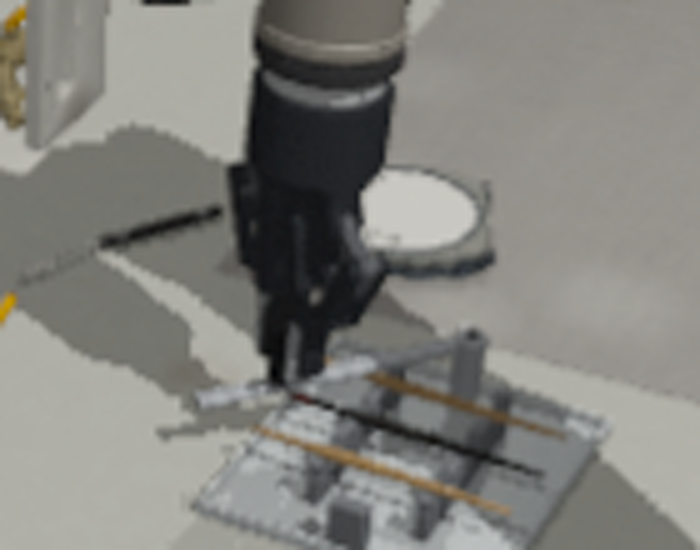

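The bar is swinging with the gripper, now about halfway, and the brushes haven't been disturbed.

Request:
play_rows(targets=[[-10,7,0,5],[-11,6,0,6],[-11,5,0,6],[-12,4,0,6],[-12,3,0,6]])

```text
t: 40.25
eef_pos: [0.4911, -0.1736, 0.0703]
orientation: [0.726, -0.684, 0.054, -0.044]
wrist_force: [0.2, -1.1, -0.8]
grip_width: 0.0237
```

Run:
```python
from h import *
st();arc(4,5)
```

```text
t 40.25 pos [ 0.4911 -0.1736  0.0703] jawyaw -7.96 ydir [-0.01   0.061 -0.998] w 0.0237 F [ 0.17 -1.09 -0.81] q [ 0.74  0.56 -0.61  2.01  0.39  0.72 -0.24]
r 0.11837237525248284 ang 78.2623023197383
[-7.9  3. ] [-8.3  0.8] [-8.4  0.3] [-8.4 -0.3] [-8.3 -0.9]
```

Request:
play_rows(targets=[[-8,2,0,4],[-8,1,0,4],[-6,0,0,2],[-4,0,0,0]])

```text
t: 40.75
eef_pos: [0.4698, -0.1718, 0.0716]
orientation: [0.727, -0.686, -0.008, 0.014]
wrist_force: [13.4, 1.0, -8.8]
grip_width: 0.0238
```

Run:
```python
from h import *
st();arc(4,2)
for n in ('scene','top'):
    im=eyes.snapshot(n); cv2.imwrite(f'pics/{n}33.png',im[:,:,::-1])
crop('pics/scene33.png','pics/s33c.png',310,140,450,250,5)
crop('pics/top33.png','pics/t33c.png',350,210,500,340,4)
```

```text
t 40.75 pos [ 0.4698 -0.1718  0.0716] jawyaw 1.82 ydir [-0.01   0.058 -0.998] w 0.0238 F [13.44  1.02 -8.77] q [ 0.79  0.55 -0.66  2.05  0.42  0.71 -0.1 ]
r 0.117770537109094 ang 88.63655517672194
[-8.3  2.1] [-8.3 -0.7]
```

View pics/s33c.png

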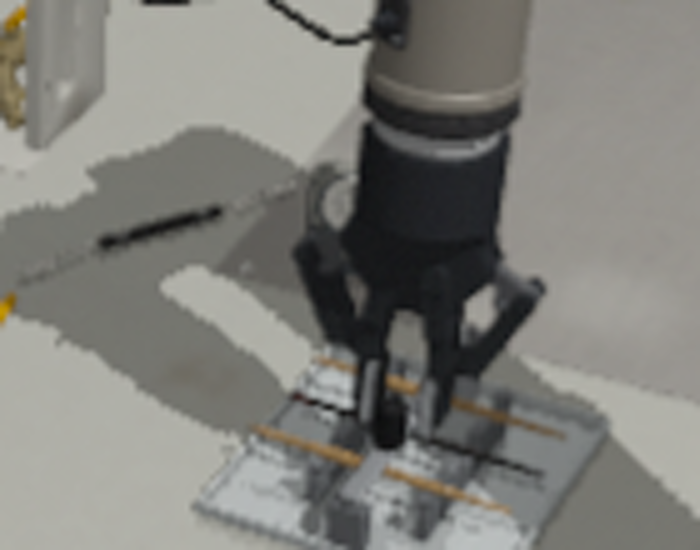

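View pics/t33c.png

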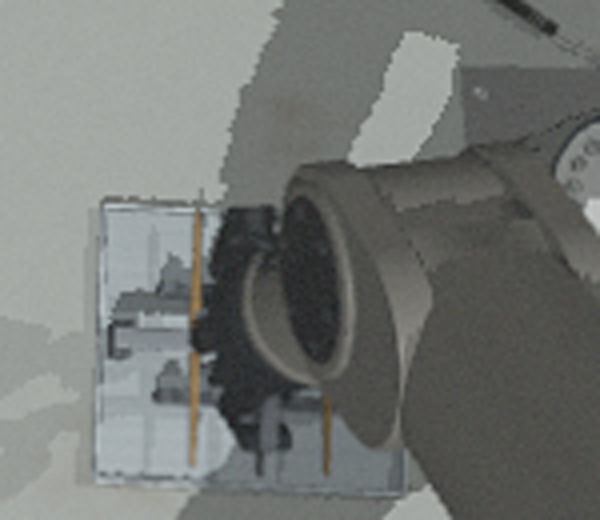

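The wrist shows 13 N against the stop, and the bar's end is over the keeper (top crop (120,340)). Opening, centring and lifting away.

Request:
play_rows(targets=[[2,0,0,0],[0,0,0,0],[0,0,0,0]], gripper=0.45)

```text
t: 41.22
eef_pos: [0.472, -0.1724, 0.0717]
orientation: [0.727, -0.686, -0.006, 0.013]
wrist_force: [-0.6, -0.0, -0.5]
grip_width: 0.0385
```

Request:
play_rows(targets=[[0,0,10,0],[0,0,20,0],[0,0,40,0],[0,0,40,0],[0,-40,20,0],[0,-50,0,0],[0,-50,0,0],[0,-20,0,0]])

```text
t: 42.22
eef_pos: [0.4702, -0.3342, 0.2115]
orientation: [0.726, -0.687, -0.008, 0.015]
wrist_force: [-0.1, 0.1, 0.0]
grip_width: 0.0383
```

Request:
play_rows(targets=[[20,-50,0,0],[0,-50,0,0],[0,-30,0,0],[0,0,0,0],[0,0,0,0]])

```text
t: 42.85
eef_pos: [0.4908, -0.4649, 0.2131]
orientation: [0.727, -0.686, -0.009, 0.016]
wrist_force: [0.7, 0.2, 0.2]
grip_width: 0.0384
```

Run:
```python
from h import *
st()
for n in ('scene','top'):
    im=eyes.snapshot(n); cv2.imwrite(f'pics/{n}34.png',im[:,:,::-1])
crop('pics/scene34.png','pics/s34c.png',310,140,450,250,5)
crop('pics/top34.png','pics/t34c.png',350,210,500,340,4)
```

```text
t 42.85 pos [ 0.4908 -0.4649  0.2131] jawyaw 2.04 ydir [-0.01   0.059 -0.998] w 0.0384 F [0.71 0.2  0.23] q [ 1.11  0.62 -0.64  1.51  0.34  1.18  0.45]
```

View pics/s34c.png

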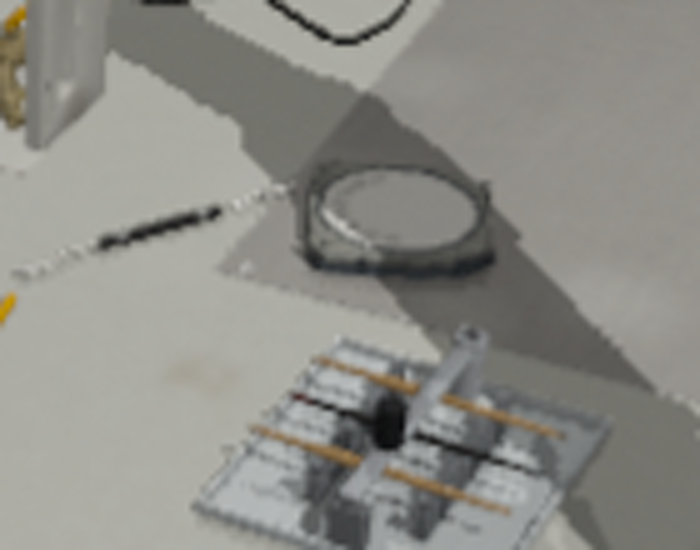

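View pics/t34c.png

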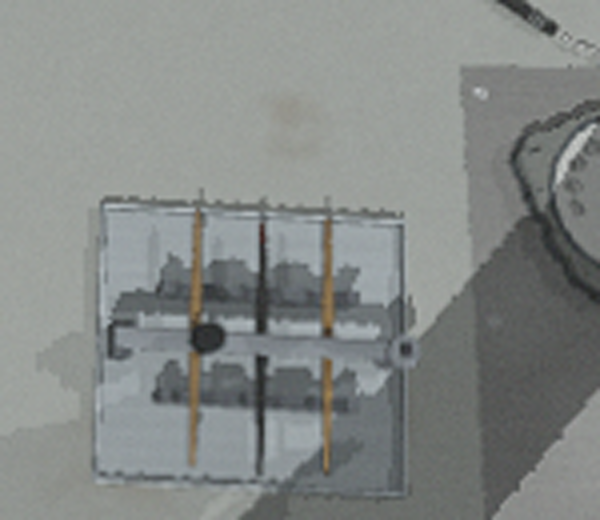

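View pics/top34.png

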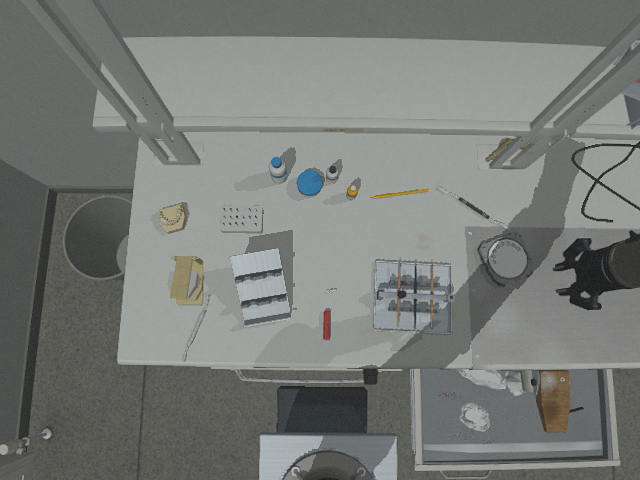

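The top view shows the bar parallel to the combs, running from the pin at crop (405,349) to the keeper at (120,340), with all three brushes under it. One last numeric check before handing in.

Run:
```python
from h import *
np.set_printoptions(precision=4,suppress=True)
c=lambda u,v,z: cast('top',350+u/4,210+v/4,z)
P=c(405,349,.045);K=c(207,338,.056);d=K-P
cb=c(153,399,.03)-c(350,410,.03); cb2=c(158,290,.03)-c(357,300,.03)
an=lambda v:np.degrees(np.arctan2(v[1],v[0]))
print('knob',K,'r',np.hypot(*d[:2]),'bar',an(d),'combs',an(cb),an(cb2))
a=cv2.imread('pics/top0.png').astype(int);b=cv2.imread('pics/top34.png').astype(int)
for n,(x0,y0,x1,y1) in dict(bridge=(322,284,340,296),wax=(320,305,333,342),tin=(296,168,324,196),model=(158,202,190,234),pencil=(368,186,432,202),burn=(182,294,213,362),spat=(435,184,490,218),bottle=(268,154,290,184)).items():
    s=np.abs(a[y0:y1,x0:x1]-b[y0:y1,x0:x1]).mean();print(n,round(s,2))
s=ticket.finish_job();print(s)
```

```text
knob [ 0.4713 -0.1684  0.056 ] r 0.11961634018186287 bar 87.7873314603007 combs 87.2296513037757 87.62766810284936
bridge 1.65
wax 4.89
tin 2.25
model 1.85
pencil 1.78
burn 1.72
spat 1.75
bottle 2.01
the job is handed in; nothing more can be done
None
```

The three brushes are packed and the job is handed in, at about 43 s of the 72 s. Brush_a is in lane 0, brush_b in lane 1 and brush_c in lane 2, all flat with the bristles away from the robot. I pressed the two from the rest flat against the tray in the grip. Then I caged the knob between the fingers and swung the bar to its stop, where the wrist force rose to 13 N.

My last checks:
- **Brushes:** before the bar swing, their midpoints were within about 5 mm along and 2 mm across of the lane centres. They were parallel to the lanes within about 1°, and the final pictures show them unmoved.
- **Bar:** it stands at 87.8° in the world frame and the tray's cross combs at 87.2–87.6°, so it is at its end stop.
- **Other objects:** comparing the first and last top pictures showed no movement of any listed bystander. The wax stick differed most; it looks unmoved, and I put the difference down to shadow, but I did not measure it.
- **Robot:** it stood clear of everything at hand-in.

Two things were less clean:
- **Press force:** the last press on brush_b reached 39 N at the wrist, just under the 40 N limit on the arm or gripper body pressing on something. I released it straight away.
- **Camera heights:** heights from the two cameras together came out about 5 mm low, so I relied on the top camera with the given heights.

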